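# Clear the jammed scent rack and sort its canisters

## Robot

A 6-joint arm with a two-finger parallel gripper is mounted at the origin on the work surface. World frame = base frame: x ahead of the robot, y to its left, z up, the work surface at z = 0. Lengths are in m, angles in rad, forces in N, time in s.
With the tool pointing down it reaches from about 0.35 to 0.975 m from the base axis. Payload 4.9 kg.
Tool frame: the origin (TCP) lies at the very end of the fingers, on their centre line; the grasp point (between the pads) lies 19 mm behind it (manip.grasp_offset is the distance from the TCP to the grasp point, in m); z points along the fingers, y is the line along which they close (so a half turn about z gives the same grasp; the last joint's range is limited). The gripper opens to 85 mm and grips with 20 to 120 N. Pads are 22 mm wide; open, the fingers measure 114 mm over their backs; the gripper's body (76 mm by 85 mm) begins 54 mm behind the grasp point. The pads swing forward as they close: fully open they stand 13 mm farther back than shut.
Start: joints at [1.194, 0.053, 1.613, -0, 1.476, -0.119], TCP at [0.159, 0.604, 0.231] pointing down, gripper open.
Joint ranges: [-3.01, 3.01], [-1.01, 2.22], [0.06, 2.58], [-1.02, 4.17], [0.09, 2.62], [-3.14, 3.14]. Speed limits (rad/s): [2.57, 2.57, 3.14, 3.14, 3.14, 3.14].

## Interface

Orientations are given as a unit quaternion [w, x, y, z].
In Python, from plant import manip, eyes, job_done, models gives the robot as it stands.
- The arm moves only by the tool servo_tool, never from a script. Its argument "motion" is one flat list of numbers, 5 for each row, row after row: the opening, from -1 (shut) to 1 (fully open), then the shift along the tool's x, y, z normalised to -1 to 1, where 1 is 120 mm, then the turn about the tool's z normalised to -1 to 1, where 1 is 45 degrees. A call has 1 to 5 rows; each row is the pose to reach, as a shift and turn from the pose commanded when the call began, along the tool's axes at that moment; what a row does not reach only later rows make up. A row lasts 1/8 s, in which the tool goes at most 62.5 mm and 10.7 degrees, less where a joint would pass 70% of its speed; a pose out of reach is approached as far as the arm can. A call with a number of a shift or a turn outside -1 to 1 is refused whole. A call with a gripper value outside its range is refused whole. The fingers move at their own pace and stop on an object; the grip force is fixed at half the most. Time passes only in rows, so rows that repeat a pose let the fingers close. It gives the time, the measured TCP pose, the force, the opening and the grip force at its end, in the units of the state.
- manip.state(): the state, without advancing time (a new reading comes with each control period).
- eyes.grab_frame(name): name is "scene" or "side" or "wrist"; returns (picture, depth): 420x560x3 uint8, red, green, blue; 420x560 float32, m along the optical axis (not along the pixel's ray), 0 where there is no reading.
- eyes.camera_params(name): a dict with "fov_y" (degrees; the focal length in pixels is half the picture's height over the tangent of half this angle, whatever the lens; pixels are square), "cx", "cy" (the principal point, pixels), "pose" (4x4, takes a point from camera to world coordinates); the wrist camera has in their place "T_tool_cam" (4x4, takes a point from camera to tool coordinates, whose origin is the TCP and whose axes are the flange's). Camera axes: x right, y up, looking along -z (the intrinsics and any distortion apply to the point x, -y, -z); pixel columns grow to the right and rows downward; lengths in m; the calibration is good to about 2 mm. A picture is of the moment at which its call begins: read the wrist's pose just before it. camera_params takes no time and is no camera call.
- job_done(): hands the job in; it is judged then, once.
Trained networks look in the newest picture that a camera, given by its name, has taken for a name from the list of things; names that differ only in an ending like _2 or _b are one class to them, and where a whole thing is asked for, a point or a joint stands for the part that bears it (a point fixed in the world has none). Each returns a list of dicts, best first, with "p" (0 to 1); they miss things now and then, are a little off and sometimes report something else, mostly with a low value. They report only what shows in the picture. A call takes as long as a camera call. They do not tell look-alikes from the thing itself.
- models.regions_of(camera, label): "mask" (420x560 bool, what is visible of it) and "pixel" ([column, row] in pixels, amid what is visible of it).
The state is a dict: "time": time; "joint_pos": joint angles; "joint_vel": joint speeds; "joint_efforts": joint torques, N m; "tool_pos": TCP position; "tool_rot": TCP orientation; "contact_force": force on the tool from outside, world axes, zero at the start; "ft_torque": the same for the moment, N m; "gripper_width": opening from 0.0 (shut) to 1.0 (fully open); "grasp_force": force on a finger pad.
Only numpy, scipy, OpenCV 4.12 (cv2) and the standard library are available. Lean on these libraries where they do the work, as an engineer would, in place of code of your own. Each camera call takes 0.05 s, during which the arm holds its last target. There are 200 camera calls.

## Task

Pull the returns drawer out, then work every scent canister off its rack spindle by twisting it to and fro while pulling gently upwards: a hard straight pull would draw the spindle out of its rubber grommet, and that must not happen. Stand the canisters that have a round disc tag on the lid upright in the loose refill tray, put those that have a bar tag in the returns drawer, and push the drawer fully shut at the end. Leave the tire gauge, the squeegee and the token stack where they are.

Things in the scene. Friction and masses are not known exactly. Their poses are not given: they have to be found in the camera images.
- disc_a_center (a point): plain aluminium scent canister, upright cylinder 56 mm across, 66 mm tall, about 200 g; lower 32 mm an open skirt (bore 48 mm) pushed fully down over a rack spindle, upper part solid. Raised 4 mm brass tag on its lid: a round DISC 28 mm across (goes in the refill tray). Point: its centre, 33 mm above its foot; z towards the lid. May be absent.
- disc_b_center (a point): plain aluminium scent canister, upright cylinder 56 mm across, 66 mm tall, about 200 g; lower 32 mm an open skirt (bore 48 mm) pushed fully down over a rack spindle, upper part solid. Raised 4 mm brass tag on its lid: a round DISC 28 mm across (goes in the refill tray). Point: its centre, 33 mm above its foot; z towards the lid. May be absent.
- bar_a_center (a point): plain aluminium scent canister, upright cylinder 56 mm across, 66 mm tall, about 200 g; lower 32 mm an open skirt (bore 48 mm) pushed fully down over a rack spindle, upper part solid. Raised 4 mm brass tag on its lid: a straight BAR 46 x 11 mm (goes in the returns drawer). Point: its centre, 33 mm above its foot; z towards the lid. May be absent.
- bar_b_center (a point): plain aluminium scent canister, upright cylinder 56 mm across, 66 mm tall, about 200 g; lower 32 mm an open skirt (bore 48 mm) pushed fully down over a rack spindle, upper part solid. Raised 4 mm brass tag on its lid: a straight BAR 46 x 11 mm (goes in the returns drawer). Point: its centre, 33 mm above its foot; z towards the lid. May be absent.
- rack: two-tier chrome rack, 230 x 250 mm, fixed; origin on the counter under its centre, x from the front tier (deck 35 mm high, nearer the robot) to the rear tier (deck 75 mm high), z up. Four upright spindles, 39 mm thick, 34 mm tall above their deck (a seated foot is 2 mm over the deck), at x -60 (front) and +60 mm (rear), y +62 (left) and -62 mm (right).
- spindle_front_left (a joint): lift (m) of the front left spindle out of its rubber grommet: 0 at rest, springs up 1 mm per 6 N of pull, ruined beyond 3.5 mm. Sprung balls 19 mm above the deck grip the canister by friction: a straight pull needs 25 to 45 N, but while it is being turned (about 1 Nm) it rises with a far smaller pull; free after 20 mm, clear after 34 mm.
- spindle_front_right (a joint): lift (m) of the front right spindle out of its rubber grommet: 0 at rest, springs up 1 mm per 6 N of pull, ruined beyond 3.5 mm. Sprung balls 19 mm above the deck grip the canister by friction: a straight pull needs 25 to 45 N, but while it is being turned (about 1 Nm) it rises with a far smaller pull; free after 20 mm, clear after 34 mm.
- spindle_rear_left (a joint): lift (m) of the rear left spindle out of its rubber grommet: 0 at rest, springs up 1 mm per 6 N of pull, ruined beyond 3.5 mm. Sprung balls 19 mm above the deck grip the canister by friction: a straight pull needs 25 to 45 N, but while it is being turned (about 1 Nm) it rises with a far smaller pull; free after 20 mm, clear after 34 mm.
- spindle_rear_right (a joint): lift (m) of the rear right spindle out of its rubber grommet: 0 at rest, springs up 1 mm per 6 N of pull, ruined beyond 3.5 mm. Sprung balls 19 mm above the deck grip the canister by friction: a straight pull needs 25 to 45 N, but while it is being turned (about 1 Nm) it rises with a far smaller pull; free after 20 mm, clear after 34 mm.
- tray: refill tray: loose open steel tray, 216 x 112 mm outside, walls 4 mm thick and 20 mm high, 0.8 kg; origin at the centre of its underside, x along its length, floor 4 mm thick. Two canisters stand in it one behind the other, e.g. 50 mm either side of the centre along x.
- drawer (a joint): how far (m) the returns drawer is pulled out: 0 shut, 0.165 fully out; slides with a little friction (2 N). Its front stands 100 mm above the counter, its sides and back 57 mm. Fully out, the 157 mm behind its front are open to above. The grey steel cabinet that holds it is fixed, 240 mm deep, 250 mm wide and 110 mm high.
- drawer_handle (a point): middle of the drawer's bar handle: a level round steel bar 10 mm thick and 110 mm long across the drawer front, 92 mm above the counter, its centre line 50 mm out from the front; x points into the cabinet (the way that shuts the drawer), y along the bar, z up.
- drawer_in (a point): point on the drawer's inner floor, mid-width, 85 mm behind the outside of its front, 18 mm above the counter; moves with the drawer, axes as the handle's. Inside, the drawer reaches 77 mm from here to the front and 119 mm to the back along x, 104 mm to each side along y. Two canisters stand side by side, e.g. 52 mm either side along y.
- gauge: bystander: dented aluminium tire gauge, 165 mm long, lying on the counter just before the rack; origin on its underside.
- squeegee: bystander: squeegee with 200 mm rubber blade and plastic handle, lying on the counter beyond the tray; origin on its underside.
- tokens: bystander: stack of brass wash tokens, 29 mm across and 27 mm high, on the counter beyond the tray; origin at its foot.
Things that resemble listed ones, but are neither listed nor needed, are in the scene too. What is shaped like the part that bears bar_b_center but orange is not meant.

How it is judged:
On the way, in this order (a step that is already met when the one before it is completed fails the run):
1. the returns drawer is pulled out by more than 12 cm (value of joint drawer above 0.12 m), for 0.2 s.
2. with the drawer still more than 10 cm out, every bar-tagged canister is in it (value of joint drawer above 0.1 m and x of bar_a_center in the frame of drawer_in between -0.07 and 0.115 m and y of bar_a_center in the frame of drawer_in between -0.1 and 0.1 m and z of bar_a_center in the frame of drawer_in between 0.015 and 0.05 m and x of bar_b_center in the frame of drawer_in between -0.07 and 0.115 m and y of bar_b_center in the frame of drawer_in between -0.1 and 0.1 m and z of bar_b_center in the frame of drawer_in between 0.015 and 0.05 m), for 0.2 s.
At the end, for the whole second after the job is handed in: Every disc-tagged canister stands upright (within about 8 degrees), at rest on the floor of the refill tray, inside its walls; every bar-tagged canister lies or stands on the floor of the returns drawer; the drawer is shut to within 12 mm (x of disc_a_center in the frame of tray between -0.085 and 0.085 m and y of disc_a_center in the frame of tray between -0.035 and 0.035 m and z of disc_a_center in the frame of tray between 0.025 and 0.046 m and angle between each of disc_a_center, disc_b_center's own z axis and vertical below 0.15 rad and linear speed of each of disc_a, disc_b below 0.03 m/s and x of disc_b_center in the frame of tray between -0.085 and 0.085 m and y of disc_b_center in the frame of tray between -0.035 and 0.035 m and z of disc_b_center in the frame of tray between 0.025 and 0.046 m and x of bar_a_center in the frame of drawer_in between -0.07 and 0.115 m and y of bar_a_center in the frame of drawer_in between -0.1 and 0.1 m and z of bar_a_center in the frame of drawer_in between 0.015 and 0.05 m and x of bar_b_center in the frame of drawer_in between -0.07 and 0.115 m and y of bar_b_center in the frame of drawer_in between -0.1 and 0.1 m and z of bar_b_center in the frame of drawer_in between 0.015 and 0.05 m and value of joint drawer below 0.012 m and angle between tray's own z axis and vertical below 0.08 rad); the robot touches nothing.
It fails at once if a spindle is lifted more than 3.5 mm (pulled harder than about 21 N) out of its grommet (value of joint any of spindle_front_left, spindle_front_right, spindle_rear_left, spindle_rear_right above 0.0035 m).
It fails at once if the tire gauge, the squeegee or the token stack is moved more than 3 cm (distance of any of gauge, squeegee, tokens from where it was at the start of the episode above 0.03 m).
Of disc_a, disc_b, bar_a, bar_b only 3 to 4 are there at a start; the rules pass over those that are not, and their reading is None.
At some moment in a run one of tray may be knocked a few centimetres aside while the robot is not near it.
It also fails if it takes over 210 s, if anything falls off the work surface, if the arm or the gripper's body presses on something with over 40 N, if the wrist force passes 120 N, or if a joint passes its speed limit or range.

## Working session

There is one attempt and no reset: what is moved stays moved. The work goes in short steps, Python scripts to look and compute and a tool call to move; the robot and the scene stay as the last step left them, time stands still between calls to the robot, and variables do not carry over. Pictures are saved under pics/ and viewed, at most 14 in all, crops included, and the job is handed in when it is done.

Besides the shell and the picture viewer there is one more tool, called in YAML: its name, and indented under it one key for each argument. servo_tool: Moves the arm, as the interface text tells. Its arguments: {"type":"object","properties":{"motion":{"type":"array","items":{"type":"number","minimum":-1,"maximum":1}}},"required":["motion"]}

```bash
mkdir -p pics
cat > h.py <<'E'
import numpy as np, cv2
from plant import manip, eyes, job_done, models
from scipy.spatial.transform import Rotation as R
def q2R(q): return R.from_quat([q[1],q[2],q[3],q[0]]).as_matrix()
def tool():
    s=manip.state(); T=np.eye(4); T[:3,:3]=q2R(s['tool_rot']); T[:3,3]=s['tool_pos']; return T
def grab(name):
    p=eyes.camera_params(name)
    T=tool()@np.array(p['T_tool_cam']) if name=='wrist' else np.array(p['pose'])
    img,d=eyes.grab_frame(name)
    f=210/np.tan(np.radians(p['fov_y'])/2)
    v,u=np.mgrid[:420,:560]
    X=np.stack([(u-p['cx'])/f*d,-(v-p['cy'])/f*d,-d],-1)
    W=X@T[:3,:3].T+T[:3,3]; W[d<=0]=np.nan
    return img,d,W
def save(img,fn): cv2.imwrite('pics/'+fn,img[:,:,::-1])
def motion(dp,turn=0):
    T=tool(); return (T[:3,:3].T@np.array(dp))/.12, turn/45
E
python3 - <<'E'
from h import *
s=manip.state(); print({k:np.round(v,3).tolist() for k,v in s.items()})
out=[]
for c in ['scene','side']:
    p=eyes.camera_params(c); print({k:(np.round(v,3).tolist()) if not isinstance(v,str) else v for k,v in p.items()})
    img,d,W=grab(c); np.savez(c+'.npz',img=img,W=W)
    save(img,c+'.png')
    for l in ['disc_a_center','bar_a_center','rack','tray','drawer_handle','drawer','gauge','squeegee','tokens']:
        for r in models.regions_of(c,l):
            m=r['mask']; print(c,l,round(r['p'],2),np.round(r['pixel']).tolist(),m.sum(),np.round(np.nanmedian(W[m],0),3).tolist(), np.round(np.nanmax(W[m],0),3).tolist())
print({k:np.round(v,3).tolist() if not isinstance(v,str) else v for k,v in eyes.camera_params('wrist').items()})
E
```

```text
{'time': 0.0, 'joint_pos': [1.194, 0.053, 1.614, 0.0, 1.476, -0.119], 'joint_vel': [0.002, 0.0, -0.001, 0.002, 0.0, -0.0], 'joint_efforts': [0.0, -39.367, -37.018, -0.0, 0.007, 0.0], 'tool_pos': [0.159, 0.604, 0.23], 'tool_rot': [-0.0, 0.129, 0.992, -0.001], 'contact_force': [0.51, 1.233, -0.308], 'ft_torque': [-0.019, -0.018, 0.032], 'grasp_force': 0.0, 'gripper_width': 1.001}
{'fov_y': 54.132, 'cx': 275.19, 'cy': 206.6, 'pose': [[-0.367, -0.506, 0.78, 1.336], [0.93, -0.206, 0.304, 0.371], [0.007, 0.837, 0.547, 0.617], [0.0, 0.0, 0.0, 1.0]]}
scene disc_a_center 0.83 [373.0, 210.0] 355 [0.526, 0.298, 0.103] [0.627, 0.33, 0.144]
scene bar_a_center 0.78 [324.0, 203.0] 319 [0.542, 0.184, 0.104] [0.634, 0.208, 0.145]
scene rack 0.56 [346.0, 258.0] 6507 [0.676, 0.266, 0.059] [0.763, 0.4, 0.126]
scene tray 0.9 [249.0, 210.0] 2376 [0.505, -0.036, 0.005] [0.614, 0.037, 0.024]
scene tray 0.51 [378.0, 232.0] 1067 [0.653, 0.325, 0.127] [0.663, 0.351, 0.149]
scene drawer_handle 0.82 [146.0, 172.0] 197 [0.561, -0.306, 0.095] [0.608, -0.248, 0.1]
scene drawer 0.47 [145.0, 171.0] 163 [0.56, -0.305,
[... 993 characters left out ...]
6, -0.04, 0.007] [0.613, 0.037, 0.027]
side drawer_handle 0.58 [282.0, 135.0] 507 [0.608, -0.303, 0.092] [0.627, -0.185, 0.112]
side drawer 0.61 [279.0, 134.0] 370 [0.609, -0.306, 0.094] [0.627, -0.191, 0.106]
side gauge 0.76 [368.0, 262.0] 263 [0.354, 0.183, 0.013] [0.436, 0.191, 0.019]
side gauge 0.19 [300.0, 242.0] 641 [0.537, 0.195, 0.096] [0.565, 0.208, 0.112]
side squeegee 0.83 [188.0, 222.0] 1328 [0.856, 0.056, 0.015] [0.904, 0.146, 0.023]
side tokens 0.17 [260.0, 274.0] 788 [0.631, 0.337, 0.139] [0.664, 0.351, 0.152]
{'fov_y': 62.466, 'cx': 281.61, 'cy': 207.526, 'T_tool_cam': [[0.0, 0.959, 0.285, 0.073], [1.0, -0.0, 0.001, 0.0], [0.001, 0.285, -0.959, -0.142], [0.0, 0.0, 0.0, 1.0]]}
```

View pics/scene.png

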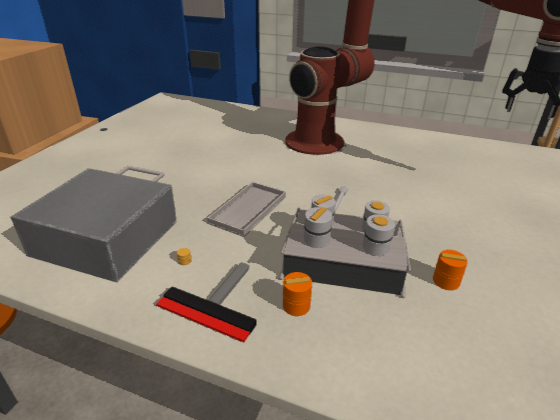

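View pics/side.png

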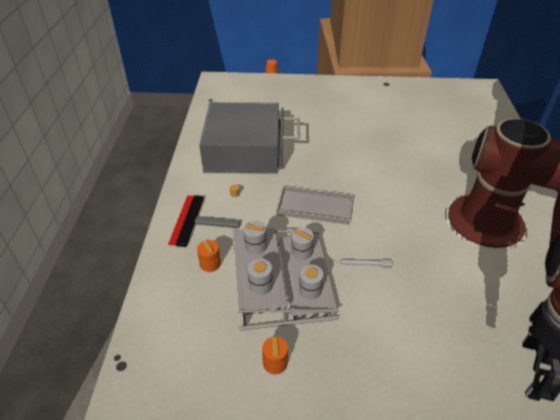

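The scene view shows four plain canisters on the rack: two with a disc tag at (373,210) and (380,232), two with a bar tag at (322,203) and (318,225). Orange look-alikes stand at (297,293) and (450,268), and another is on the floor at (5,315). The handle is at (140,173), the tray at (249,208), the tokens at (184,256) and the squeegee at (210,310). The side view agrees: discs at (311,280) and (260,275), bars at (302,240) and (255,235), orange ones at (208,256), (275,355) and (271,67).

Run:
```python
from h import *
for c in ['scene','side']:
    D=np.load(c+'.npz'); W=D['W']; img=D['img']
    x,y,z=W[...,0],W[...,1],W[...,2]
    for nm,lo,hi in [('front',.09,.115),('rear',.13,.16)]:
        m=((z>lo)&(z<hi)&(x>.45)&(x<.75)&(y>.1)&(y<.45)).astype(np.uint8)
        n,lab,st,ce=cv2.connectedComponentsWithStats(m)
        for i in range(1,n):
            if st[i,4]>60:
                P=W[lab==i]; top=P[P[:,2]>np.percentile(P[:,2],60)-.002]
                (cx,cy),r=cv2.minEnclosingCircle(top[:,:2].astype(np.float32)*1000)
                print(c,nm,ce[i].round(),st[i,4],'circ',round(cx),round(cy),round(r),'z',np.percentile(P[:,2],[50,95]).round(3))
    m=(z>.075)&(z<.105)&(y<-.15)&(y>-.45)&(x>.5)&(x<.6)
    P=W[m]; print(c,'handle',m.sum(),P.min(0).round(3),P.max(0).round(3),np.median(P,0).round(3), np.round(cv2.minAreaRect(P[:,:2].astype(np.float32)),3).tolist() if 0 else cv2.minAreaRect((P[:,:2]*1000).astype(np.float32)))
    m=(z>.104)&(z<.118)&(y<-.1)&(y>-.6)&(x>.5); print(c,'cabtop',cv2.minAreaRect((W[m][:,:2]*1000).astype(np.float32)))
    m=(z>.013)&(z<.03)&(y<.06)&(y>-.14)&(x>.35)&(x<.66); print(c,'tray',cv2.minAreaRect((W[m][:,:2]*1000).astype(np.float32)))
cv2.imwrite('pics/crop1.png',cv2.resize(np.load('side.npz')['img'][200:330,190:390,::-1],(800,520),interpolation=cv2.INTER_CUBIC))
```

```text
scene front [324. 202.] 289 circ 537 181 28 z [0.104 0.108]
scene front [377. 208.] 316 circ 514 302 28 z [0.103 0.108]
scene front [317. 236.] 238 circ 664 204 26 z [0.102 0.114]
scene front [377. 244.] 262 circ 635 323 28 z [0.102 0.113]
scene rear [318. 217.] 472 circ 656 200 29 z [0.144 0.148]
scene rear [380. 225.] 497 circ 633 323 28 z [0.143 0.148]
scene handle 214 [ 0.55  -0.367  0.088] [ 0.6   -0.248  0.099] [ 0.56  -0.307  0.095] ((573.4946899414062, -307.3836975097656), (49.106014251708984, 118.96751403808594), 1.6339503526687622)
scene cabtop ((742.459716796875, -304.3182373046875), (243.679931640625, 255.68199157714844), 1.7242980003356934)
scene tray ((498.2526550292969, -33.58134460449219), (116.30821990966797, 218.6313018798828), 81.71118927001953)
side front [302. 237.] 357 circ 537 178 28 z [0.105 0.11 ]
side front [256. 246.] 140 circ 653 207 26 z [0.103 0.114]
side front [311. 275.] 431 circ 514 301 28 z [0.105 0.109]
side front [261. 286.] 158 circ 632 325 28 z [0.102 0.114]
side rear [254. 230.] 373 circ 654 199 29 z [0.145 0.15 ]
side rear [259. 269.] 453 circ 634 321 28 z [0.145 0.15 ]
side handle 136 [ 0.552 -0.375  0.09 ] [ 0.6   -0.247  0.102] [ 0.563 -0.301  0.097] ((574.7551879882812, -310.8340148925781), (127.40106964111328, 47.716026306152344), 88.81281280517578)
side cabtop ((1149.885498046875, -368.8058166503906), (292.387451171875, 1112.7196044921875), 81.25911712646484)
side tray ((498.5143127441406, -34.182533264160156), (121.32139587402344, 216.3699951171875), 81.44065856933594)
```

View pics/crop1.png

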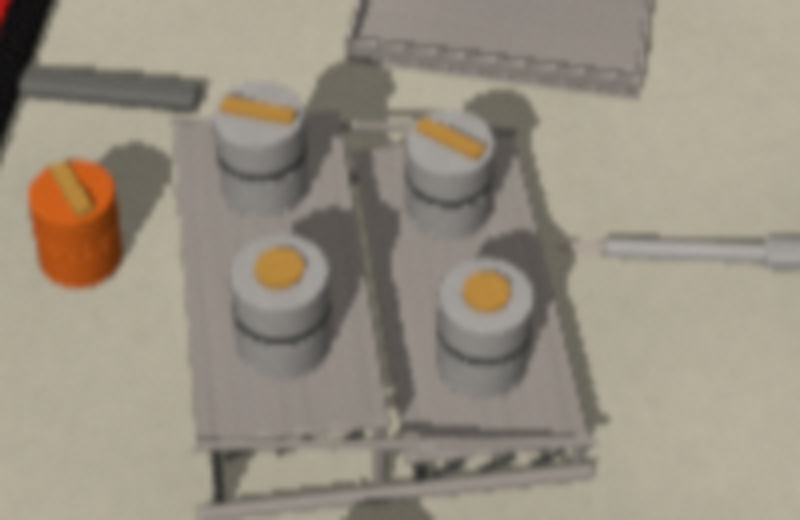

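servo_tool:
  motion: [-1, -0.4, -0.3, 0, -0.15, -1, -0.94, -0.61, 0, -0.333, -1, -0.94, -0.61, 0, -0.333, -1, -0.94, -0.61, 0, -0.333]

```text
time: 1.5
tool_pos: [0.2501, 0.5046, 0.2315]
tool_rot: [-0.0, -0.001, 1.0, 0.0]
contact_force: [0.8, 0.9, 0.4]
gripper_width: 0.144
grasp_force: 0.0
```

servo_tool:
  motion: [-1, -0.5, -0.5, 0, 0, -1, -1, -1, 0, 0, -1, -1, -1, 0, 0, -1, -1, -1, 0, 0]

```text
time: 2.0
tool_pos: [0.3713, 0.3848, 0.2314]
tool_rot: [0.0, -0.0, 1.0, 0.0]
contact_force: [-1.0, 0.4, -0.7]
gripper_width: 0.004
grasp_force: 0.0
```

servo_tool:
  motion: [-1, -0.5, -0.5, 0, 0, -1, -1, -1, 0, 0, -1, -1, -1, 0, 0, -1, -1, -1, 0, 0]

```text
time: 2.5
tool_pos: [0.4916, 0.2658, 0.2312]
tool_rot: [-0.0, -0.001, 1.0, 0.0]
contact_force: [0.4, -0.0, 0.6]
gripper_width: 0.001
grasp_force: 0.0
```

servo_tool:
  motion: [-1, 0, -0.5, 0, 0, -1, 0, -1, 0, 0, -1, 0, -1, 0, 0, -1, 0, -1, 0, 0]

```text
time: 3.0
tool_pos: [0.4907, 0.1475, 0.2314]
tool_rot: [-0.0, -0.003, 1.0, 0.001]
contact_force: [-0.1, -0.4, -0.2]
gripper_width: -0.001
grasp_force: 0.0
```

servo_tool:
  motion: [-1, -0.1, -0.5, 0, 0, -1, -0.19, -0.95, 0, 0, -1, -0.19, -0.95, 0, 0]

```text
time: 3.38
tool_pos: [0.5149, 0.0314, 0.2313]
tool_rot: [-0.0, -0.001, 1.0, 0.0]
contact_force: [0.6, -0.1, -0.1]
gripper_width: -0.001
grasp_force: 0.0
```

servo_tool:
  motion: [-1, -0.1, -0.5, 0, 0, -1, -0.19, -0.95, 0, 0, -1, -0.19, -0.95, 0, 0]

```text
time: 3.75
tool_pos: [0.5384, -0.0822, 0.2312]
tool_rot: [-0.0, -0.001, 1.0, 0.0]
contact_force: [-0.2, 0.7, -0.5]
gripper_width: -0.006
grasp_force: 0.0
```

servo_tool:
  motion: [-1, -0.1, -0.5, 0, 0, -1, -0.19, -0.95, 0, 0, -1, -0.19, -0.95, 0, 0]

```text
time: 4.12
tool_pos: [0.5619, -0.1959, 0.2309]
tool_rot: [-0.0, -0.002, 1.0, 0.0]
contact_force: [0.4, 0.5, 0.1]
gripper_width: 0.004
grasp_force: 0.0
```

servo_tool:
  motion: [-1, -0.1, -0.5, 0, 0, -1, -0.19, -0.95, 0, 0, -1, -0.19, -0.95, 0, 0, -1, -0.19, -0.95, 0, 0]

```text
time: 4.62
tool_pos: [0.5848, -0.3071, 0.231]
tool_rot: [-0.0, -0.003, 1.0, 0.001]
contact_force: [0.6, -0.1, -0.1]
gripper_width: -0.0
grasp_force: 0.0
```

Run:
```python
from h import *
img,d,W=grab('wrist'); save(img,'w1.png')
z=W[...,2]; m=(z>.075)&(z<.105)&(W[...,0]<.575)
P=W[m]; print(m.sum(),P.min(0),P.max(0),np.median(P,0))
print(manip.state()['tool_pos'],manip.state()['joint_pos'])
for r in models.regions_of('wrist','drawer_handle'): print(r['p'],r['pixel'],np.nanmedian(W[r['mask']],0))
```

```text
2273 [ 0.54801648 -0.37029241  0.08963161] [ 0.57492681 -0.2506789   0.0980629 ] [ 0.55507398 -0.30924973  0.09520604]
[ 0.58469041 -0.30709852  0.23121636] [-5.96571466e-01  1.35302499e-01  1.52492135e+00  8.34208251e-04
  1.48211094e+00 -2.17405263e+00]
0.89 [277.7, 212.4] [ 0.60509039 -0.30923825  0.08154326]
```

View pics/w1.png

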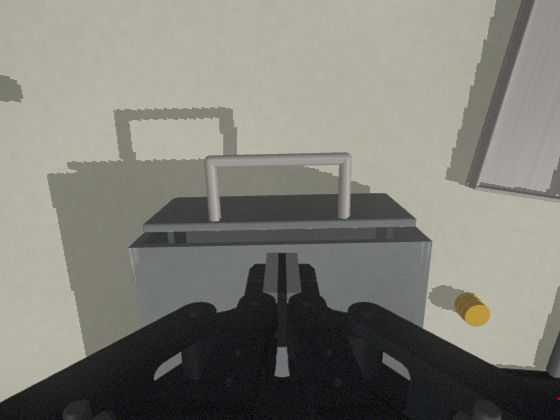

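The wrist view shows the handle bar at (280,160), with the drawer front just behind it at (280,225). I'll drop the closed fingers into the gap between them and pull.

servo_tool:
  motion: [-1, 0.03, 0, 0.35, 0, -1, 0.03, 0, 0.7, 0, -1, 0.03, 0, 0.7, 0, -1, 0.03, 0, 0.7, 0]

```text
time: 5.22
tool_pos: [0.5813, -0.3095, 0.1493]
tool_rot: [0.001, -0.002, 1.0, -0.001]
contact_force: [0.1, -0.1, 1.3]
gripper_width: 0.001
grasp_force: 0.0
```

servo_tool:
  motion: [-1, 0, 0, 0.2, 0, -1, 0, 0, 0.4, 0, -1, 0, 0, 0.6, 0, -1, 0, 0, 0.68, 0, -1, 0, 0, 0.68, 0]

```text
time: 5.85
tool_pos: [0.5811, -0.3102, 0.067]
tool_rot: [0.001, -0.002, 1.0, -0.0]
contact_force: [-1.0, -0.4, 0.7]
gripper_width: -0.0
grasp_force: 0.0
```

servo_tool:
  motion: [-1, 0.15, 0, 0, 0, -1, 0.3, 0, 0, 0, -1, 0.45, 0, 0, 0, -1, 0.6, 0, 0, 0, -1, 0.75, 0, 0, 0]

```text
time: 6.48
tool_pos: [0.4919, -0.312, 0.0687]
tool_rot: [0.003, -0.002, 1.0, -0.002]
contact_force: [2.4, -2.4, 1.6]
gripper_width: -0.001
grasp_force: 1.4
```

servo_tool:
  motion: [-1, 0.15, 0, 0, 0, -1, 0.3, 0, 0, 0, -1, 0.45, 0, 0, 0, -1, 0.6, 0, 0, 0, -1, 0.68, 0, 0, 0]

```text
time: 7.1
tool_pos: [0.4226, -0.311, 0.067]
tool_rot: [0.021, 0.001, 1.0, -0.002]
contact_force: [84.2, -2.5, -42.9]
gripper_width: 0.006
grasp_force: 41.0
```

servo_tool:
  motion: [-1, 0.02, 0, 0, 0, -1, 0.02, 0, 0, 0]

```text
time: 7.35
tool_pos: [0.4227, -0.3109, 0.067]
tool_rot: [0.023, 0.0, 1.0, -0.003]
contact_force: [72.9, -4.5, -37.7]
gripper_width: -0.002
grasp_force: 35.7
```

servo_tool:
  motion: [-1, -0.18, 0, 0, 0, -1, -0.18, 0, 0, 0, -1, -0.18, 0, 0, 0]

```text
time: 7.72
tool_pos: [0.4262, -0.3098, 0.0646]
tool_rot: [-0.001, -0.002, 1.0, 0.001]
contact_force: [-0.9, 0.8, -0.6]
gripper_width: -0.001
grasp_force: 0.0
```

servo_tool:
  motion: [-1, 0, 0, -0.5, 0, -1, 0, 0, -1, 0, -1, 0, 0, -1, 0, -1, 0, 0, -1, 0]

```text
time: 8.22
tool_pos: [0.4268, -0.3104, 0.185]
tool_rot: [-0.001, -0.001, 1.0, 0.0]
contact_force: [-0.3, -0.4, 0.3]
gripper_width: -0.003
grasp_force: 0.0
```

Run:
```python
from h import *
print({k:np.round(v,3).tolist() for k,v in manip.state().items()})
for c in ['scene','side']:
    img,d,W=grab(c); save(img,c+'2.png'); np.savez(c+'2.npz',img=img,W=W)
    z=W[...,2]
    m=(z>.086)&(z<.1)&(W[...,0]>.37)&(W[...,0]<.42)&(W[...,1]<-.2)&(W[...,1]>-.42); P=W[m]
    print(c,'handle',m.sum(),np.median(P,0))
    m=(z>.012)&(z<.03)&(W[...,0]>.42)&(W[...,0]<.62)&(W[...,1]<-.18)&(W[...,1]>-.44); P=W[m]
    print(c,'floor',m.sum(),np.median(P,0) if m.sum() else '',np.percentile(P,[2,98],axis=0))
    m=(z>.09)&(z<.105)&(W[...,0]>.42)&(W[...,0]<.48)&(W[...,1]<-.15)&(W[...,1]>-.47); P=W[m]
    if m.sum(): print('front',np.percentile(P,[2,50,98],axis=0))
```

```text
{'time': 8.225, 'joint_pos': [-0.77, -0.148, 1.885, -0.0, 1.406, -2.343], 'joint_vel': [0.005, 0.029, 0.031, 0.002, -0.002, 0.004], 'joint_efforts': [0.009, -31.492, -38.112, -0.001, -0.035, -0.002], 'tool_pos': [0.427, -0.31, 0.185], 'tool_rot': [-0.001, -0.001, 1.0, 0.0], 'contact_force': [-0.291, -0.359, 0.276], 'ft_torque': [0.029, -0.032, -0.059], 'grasp_force': 0.0, 'gripper_width': -0.003}
scene handle 121 [ 0.41009757 -0.30864675  0.09476938]
scene floor 660 [ 0.47822955 -0.2842249   0.01954475] [[ 0.46092744 -0.4159151   0.01382704]
 [ 0.59034848 -0.19775064  0.02972558]]
front [[ 0.42527275 -0.41924967  0.09041591]
 [ 0.46315693 -0.30806266  0.09660372]
 [ 0.46943889 -0.1997553   0.10174438]]
side handle 73 [ 0.40958989 -0.30097682  0.09694139]
side floor 1531 [ 0.54348115 -0.32767918  0.01989038] [[ 0.46766524 -0.42065714  0.0146999 ]
 [ 0.61697246 -0.2011507   0.02870824]]
front [[ 0.422955   -0.42064402  0.09085676]
 [ 0.45986774 -0.2974115   0.09882131]
 [ 0.46800313 -0.20038389  0.10419372]]
```

View pics/side2.png

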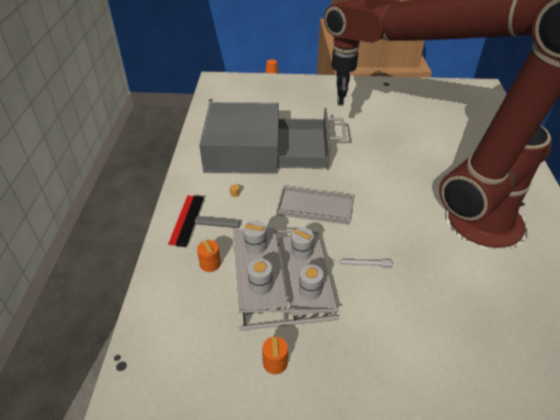

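Side view: the drawer is out with its floor visible at (305,142) and the handle at (343,130). Nothing else has moved. Next I'll go above the front bar canister and take a close look.

servo_tool:
  motion: [1, -0.12, 0.4, -0.25, 0, 1, -0.25, 0.82, -0.25, 0, 1, -0.25, 0.82, -0.25, 0]

```text
time: 8.7
tool_pos: [0.4573, -0.2092, 0.2138]
tool_rot: [-0.001, -0.004, 1.0, 0.001]
contact_force: [-0.8, -0.3, 0.7]
gripper_width: 0.637
grasp_force: 0.0
```

servo_tool:
  motion: [1, -0.12, 0.4, 0, 0, 1, -0.25, 0.82, 0, 0, 1, -0.25, 0.82, 0, 0]

```text
time: 9.07
tool_pos: [0.4867, -0.1117, 0.2137]
tool_rot: [-0.002, -0.004, 1.0, 0.001]
contact_force: [-0.3, -1.2, -0.1]
gripper_width: 1.001
grasp_force: 0.0
```

servo_tool:
  motion: [1, -0.12, 0.4, 0, 0, 1, -0.25, 0.82, 0, 0, 1, -0.25, 0.82, 0, 0]

```text
time: 9.45
tool_pos: [0.5167, -0.0141, 0.2142]
tool_rot: [-0.001, -0.003, 1.0, 0.0]
contact_force: [0.4, -0.7, 0.4]
gripper_width: 0.999
grasp_force: 0.0
```

servo_tool:
  motion: [1, -0.12, 0.4, 0, 0, 1, -0.25, 0.82, 0, 0, 1, -0.25, 0.82, 0, 0]

```text
time: 9.82
tool_pos: [0.5467, 0.0837, 0.2145]
tool_rot: [-0.001, -0.003, 1.0, -0.0]
contact_force: [-0.6, -0.5, 0.8]
gripper_width: 1.0
grasp_force: 0.0
```

servo_tool:
  motion: [1, -0.12, 0.4, 0, 0, 1, -0.25, 0.82, 0, 0, 1, -0.25, 0.82, 0, 0, 1, -0.25, 0.82, 0, 0]

```text
time: 10.32
tool_pos: [0.5761, 0.1797, 0.2148]
tool_rot: [-0.001, -0.001, 1.0, -0.001]
contact_force: [-0.4, -0.2, 0.2]
gripper_width: 0.998
grasp_force: 0.0
```

```bash
cat >> h.py <<'E'
def lids(W,lo,hi,x0=.45,x1=.75,y0=.1,y1=.45):
    z=W[...,2]; m=((z>lo)&(z<hi)&(W[...,0]>x0)&(W[...,0]<x1)&(W[...,1]>y0)&(W[...,1]<y1)).astype(np.uint8)
    n,lab,st,ce=cv2.connectedComponentsWithStats(m)
    for i in range(1,n):
        if st[i,4]>100:
            P=W[lab==i]; (a,b),r=cv2.minEnclosingCircle((P[:,:2]*1000).astype(np.float32))
            print('lid',ce[i].round(),st[i,4],'centre mm',round(a,1),round(b,1),'r',round(r,1),'z',np.percentile(P[:,2],[10,50,90]).round(3))
E
python3 - <<'E'
from h import *
print(manip.state()['tool_pos'],manip.state()['joint_pos'].round(2))
img,d,W=grab('wrist'); save(img,'w2.png'); lids(W,.1,.115); lids(W,.139,.155)
E
```

```text
[0.57613799 0.17971821 0.21482448] [ 0.18  0.01  1.68 -0.    1.45 -1.39]
lid [453. 119.] 4812 centre mm 513.2 301.8 r 28.1 z [0.101 0.102 0.106]
lid [282. 150.] 4450 centre mm 535.9 180.1 r 27.9 z [0.101 0.103 0.107]
lid [444. 254.] 682 centre mm 623.2 315.3 r 25.6 z [0.101 0.107 0.114]
lid [303. 271.] 506 centre mm 646.5 199.1 r 26.9 z [0.101 0.107 0.114]
lid [487. 293.] 4176 centre mm 632.3 322.0 r 28.6 z [0.141 0.143 0.146]
lid [310. 322.] 4104 centre mm 653.9 200.3 r 28.3 z [0.142 0.143 0.147]
```

View pics/w2.png

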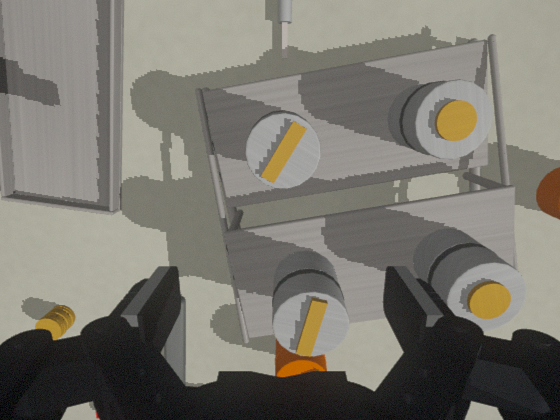

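The wrist view shows the front bar canister at (283,150), front disc at (452,119), rear bar at (311,322) and rear disc at (488,297). The orange look-alike is below, at (300,365). These match the earlier positions, so I'll descend on the front bar canister.

servo_tool:
  motion: [1, 0.33, 0, 0, 0, 1, 0.33, 0, 0.3, 0, 1, 0.33, 0, 0.6, 0, 1, 0.33, 0, 0.6, 0]

```text
time: 10.88
tool_pos: [0.534, 0.1797, 0.1402]
tool_rot: [-0.004, -0.001, 1.0, -0.001]
contact_force: [0.3, -0.0, 0.7]
gripper_width: 0.999
grasp_force: 0.0
```

servo_tool:
  motion: [1, 0, 0, 0.2, 0, 1, 0, 0, 0.4, 0, 1, 0, 0, 0.55, 0, 1, 0, 0, 0.66, 0, 1, 0, 0, 0.66, 0]

```text
time: 11.5
tool_pos: [0.5361, 0.1815, 0.0638]
tool_rot: [-0.001, -0.002, 1.0, -0.0]
contact_force: [-0.2, 0.0, 0.1]
gripper_width: 0.996
grasp_force: 0.0
```

servo_tool:
  motion: [-1, 0, 0, 0, 0, -1, 0, 0, 0, 0, -1, 0, 0, 0, 0, -1, 0, 0, 0, 0, -1, 0, 0, 0, 0]

```text
time: 12.12
tool_pos: [0.5375, 0.1803, 0.0664]
tool_rot: [0.001, -0.002, 1.0, -0.002]
contact_force: [-1.4, -6.0, 4.9]
gripper_width: 0.643
grasp_force: 64.4
```

servo_tool:
  motion: [-1, 0, 0, 0, 0.1, -1, 0, 0, 0, 0.3]

```text
time: 12.38
tool_pos: [0.5368, 0.18, 0.0663]
tool_rot: [0.0, 0.117, 0.993, -0.002]
contact_force: [-3.3, -6.3, 7.8]
gripper_width: 0.643
grasp_force: 64.6
```

servo_tool:
  motion: [-1, 0, 0, -0.005, 0.22, -1, 0, 0, -0.013, 0.44, -1, 0, 0, -0.021, 0.66, -1, 0, 0, -0.029, 0.88]

```text
time: 12.88
tool_pos: [0.5364, 0.1792, 0.0673]
tool_rot: [0.001, 0.447, 0.895, -0.003]
contact_force: [3.1, -6.8, -6.6]
gripper_width: 0.642
grasp_force: 64.1
```

servo_tool:
  motion: [-1, 0, 0, 0, -0.22, -1, 0, 0, -0.008, -0.44, -1, 0, 0, -0.016, -0.66, -1, 0, 0, -0.024, -0.88]

```text
time: 13.38
tool_pos: [0.5363, 0.1799, 0.0699]
tool_rot: [-0.0, 0.114, 0.993, -0.002]
contact_force: [1.8, -6.4, -6.1]
gripper_width: 0.64
grasp_force: 65.1
```

The canister is rising with only about 6 N of pull, so I'll keep twisting.

servo_tool:
  motion: [-1, 0, 0, -0.003, 0.22, -1, 0, 0, -0.013, 0.44, -1, 0, 0, -0.023, 0.66, -1, 0, 0, -0.033, 0.88]

```text
time: 13.88
tool_pos: [0.5365, 0.1792, 0.0737]
tool_rot: [0.002, 0.446, 0.895, -0.003]
contact_force: [3.6, -7.0, -8.7]
gripper_width: 0.641
grasp_force: 65.5
```

servo_tool:
  motion: [-1, 0, 0, -0.003, -0.22, -1, 0, 0, -0.013, -0.44, -1, 0, 0, -0.023, -0.66, -1, 0, 0, -0.033, -0.88]

```text
time: 14.38
tool_pos: [0.536, 0.1801, 0.0775]
tool_rot: [-0.0, 0.114, 0.993, -0.002]
contact_force: [1.7, -5.4, -7.8]
gripper_width: 0.645
grasp_force: 65.7
```

servo_tool:
  motion: [-1, 0, 0, -0.003, 0.22, -1, 0, 0, -0.013, 0.44, -1, 0, 0, -0.023, 0.66, -1, 0, 0, -0.033, 0.88]

```text
time: 14.88
tool_pos: [0.5365, 0.1802, 0.0819]
tool_rot: [0.001, 0.447, 0.894, -0.002]
contact_force: [2.2, -3.9, -3.0]
gripper_width: 0.639
grasp_force: 66.3
```

servo_tool:
  motion: [-1, 0, 0, -0.003, -0.22, -1, 0, 0, -0.013, -0.44, -1, 0, 0, -0.023, -0.66, -1, 0, 0, -0.033, -0.88]

```text
time: 15.38
tool_pos: [0.5365, 0.1817, 0.087]
tool_rot: [-0.0, 0.113, 0.994, -0.0]
contact_force: [-1.1, -0.1, -1.4]
gripper_width: 0.642
grasp_force: 66.6
```

servo_tool:
  motion: [-1, 0, 0, -0.005, 0.22, -1, 0, 0, -0.017, 0.44, -1, 0, 0, -0.029, 0.66, -1, 0, 0, -0.041, 0.88]

```text
time: 15.88
tool_pos: [0.5365, 0.1819, 0.0918]
tool_rot: [0.0, 0.448, 0.894, 0.0]
contact_force: [0.1, 0.1, -1.6]
gripper_width: 0.637
grasp_force: 66.5
```

servo_tool:
  motion: [-1, 0, 0, -0.01, 0.22, -1, 0, 0, -0.03, 0.44, -1, 0, 0, -0.05, 0.66, -1, 0, 0, -0.07, 0.88]

```text
time: 16.38
tool_pos: [0.5364, 0.1819, 0.1002]
tool_rot: [0.0, 0.724, 0.69, 0.0]
contact_force: [-0.5, 0.6, -2.5]
gripper_width: 0.639
grasp_force: 66.3
```

servo_tool:
  motion: [-1, 0, 0, -0.4, -0.06, -1, 0, 0, -0.8, -0.06, -1, 0, 0, -0.8, -0.06]

```text
time: 16.75
tool_pos: [0.5396, 0.1826, 0.2021]
tool_rot: [0.003, 0.706, 0.708, 0.004]
contact_force: [-0.6, 0.5, -1.6]
gripper_width: 0.641
grasp_force: 66.5
```

servo_tool:
  motion: [-1, -0.4, 0, 0, 0, -1, -0.9, 0.03, 0, 0, -1, -0.9, 0.03, 0, 0]

```text
time: 17.12
tool_pos: [0.5398, 0.0707, 0.1943]
tool_rot: [-0.001, 0.708, 0.707, -0.001]
contact_force: [-0.5, 0.7, -2.4]
gripper_width: 0.644
grasp_force: 66.5
```

servo_tool:
  motion: [-1, -0.4, 0, 0, 0, -1, -0.9, 0, 0, 0, -1, -0.9, 0, 0, 0]

```text
time: 17.5
tool_pos: [0.5403, -0.0365, 0.1947]
tool_rot: [-0.001, 0.707, 0.707, -0.001]
contact_force: [0.5, 1.2, -1.1]
gripper_width: 0.641
grasp_force: 66.5
```

servo_tool:
  motion: [-1, -0.4, 0, 0, 0, -1, -0.9, 0, 0, 0, -1, -0.9, 0, 0, 0]

```text
time: 17.88
tool_pos: [0.5411, -0.1438, 0.195]
tool_rot: [-0.001, 0.707, 0.707, -0.0]
contact_force: [0.9, 0.3, -2.8]
gripper_width: 0.643
grasp_force: 66.5
```

servo_tool:
  motion: [-1, -0.4, 0, 0, 0, -1, -0.9, 0, 0, 0, -1, -0.9, 0, 0, 0]

```text
time: 18.25
tool_pos: [0.5418, -0.2512, 0.1951]
tool_rot: [-0.001, 0.707, 0.707, -0.0]
contact_force: [-0.7, 0.7, -3.1]
gripper_width: 0.637
grasp_force: 66.6
```

servo_tool:
  motion: [-1, -0.4, 0, 0, 0, -1, -0.9, 0, 0, 0, -1, -0.9, 0, 0, 0, -1, -0.9, 0, 0, 0, -1, -0.9, 0, 0, 0]

```text
time: 18.88
tool_pos: [0.5427, -0.3559, 0.1957]
tool_rot: [-0.0, 0.705, 0.709, 0.0]
contact_force: [-0.1, -0.2, -2.0]
gripper_width: 0.643
grasp_force: 66.6
```

Run:
```python
from h import *
print(manip.state()['tool_pos'],manip.state()['joint_pos'].round(2))
img,d,W=grab('wrist'); save(img,'w3.png')
z=W[...,2]
for x0,x1 in [(.38,.42),(.425,.48)]:
    m=(z>.085)&(z<.106)&(W[...,0]>x0)&(W[...,0]<x1)&(W[...,1]<-.15)&(W[...,1]>-.46); P=W[m]
    if m.sum(): print(m.sum(),np.percentile(P,[2,50,98],axis=0).round(3).tolist())
```

```text
[ 0.54268075 -0.35587217  0.19567517] [-0.7   0.13  1.59  0.    1.42 -0.7 ]
3018 [[0.402, -0.37, 0.09], [0.409, -0.306, 0.095], [0.419, -0.256, 0.097]]
6000 [[0.428, -0.402, 0.086], [0.461, -0.297, 0.098], [0.467, -0.225, 0.1]]
```

View pics/w3.png

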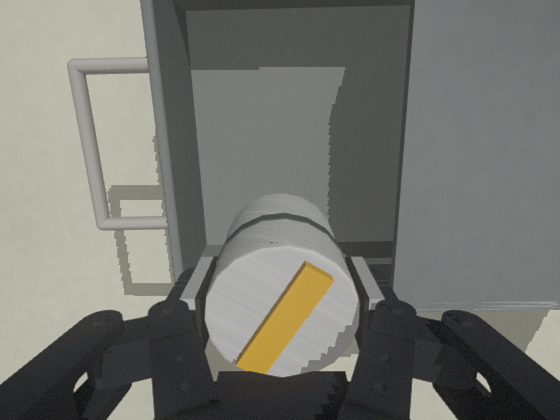

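The wrist view shows the canister held at (283,300), over the open drawer and between its front at (165,150) and the cabinet edge at (400,150). I'll lower it.

servo_tool:
  motion: [-1, -0.02, 0, 0.3, 0, -1, -0.02, 0, 0.6, 0, -1, -0.02, 0, 0.6, 0]

```text
time: 19.3
tool_pos: [0.5403, -0.3577, 0.12]
tool_rot: [-0.004, 0.705, 0.709, -0.0]
contact_force: [-0.4, 0.5, -2.4]
gripper_width: 0.64
grasp_force: 66.6
```

servo_tool:
  motion: [-1, 0, 0, 0.25, 0, -1, 0, 0, 0.4, 0, -1, 0, 0, 0.52, 0, -1, 0, 0, 0.6, 0, -1, 0, 0, 0.6, 0]

```text
time: 19.92
tool_pos: [0.5419, -0.3603, 0.0514]
tool_rot: [-0.001, 0.706, 0.708, -0.0]
contact_force: [0.2, -0.1, -2.3]
gripper_width: 0.643
grasp_force: 66.6
```

servo_tool:
  motion: [-1, 0, 0, 0.015, 0, -1, 0, 0, 0.015, 0, 0.7, 0, 0, 0.015, 0, 0.7, 0, 0, 0.015, 0, 0.7, 0, 0, 0.015, 0]

```text
time: 20.55
tool_pos: [0.5425, -0.3608, 0.0508]
tool_rot: [0.0, 0.706, 0.708, 0.0]
contact_force: [-0.0, 0.2, -0.7]
gripper_width: 0.849
grasp_force: 0.0
```

servo_tool:
  motion: [0.7, 0, 0, -0.3, 0, 0.7, 0, 0, -0.6, 0, 0.7, 0, 0, -1, 0, 0.7, 0, 0, -1, 0]

```text
time: 21.05
tool_pos: [0.5448, -0.3626, 0.1768]
tool_rot: [0.005, 0.706, 0.708, 0.0]
contact_force: [0.5, 0.6, 0.3]
gripper_width: 0.85
grasp_force: 0.0
```

servo_tool:
  motion: [1, 0.4, 0, -0.25, 0, 1, 0.93, 0.18, -0.25, 0, 1, 0.93, 0.18, -0.25, 0]

```text
time: 21.42
tool_pos: [0.5639, -0.2455, 0.1997]
tool_rot: [-0.0, 0.704, 0.71, 0.0]
contact_force: [-0.3, 0.3, -0.8]
gripper_width: 0.999
grasp_force: 0.0
```

servo_tool:
  motion: [1, 0.45, 0.09, 0, 0, 1, 0.93, 0.18, 0, 0, 1, 0.93, 0.18, 0, 0]

```text
time: 21.8
tool_pos: [0.5844, -0.1345, 0.199]
tool_rot: [-0.001, 0.704, 0.71, -0.0]
contact_force: [-0.3, -0.7, 0.5]
gripper_width: 1.0
grasp_force: 0.0
```

servo_tool:
  motion: [1, 0.45, 0.09, 0, 0, 1, 0.93, 0.18, 0, 0, 1, 0.93, 0.18, 0, 0]

```text
time: 22.18
tool_pos: [0.6058, -0.0238, 0.1993]
tool_rot: [-0.0, 0.705, 0.71, -0.0]
contact_force: [0.7, -1.4, 0.1]
gripper_width: 0.995
grasp_force: 0.0
```

servo_tool:
  motion: [1, 0.45, 0.09, 0, 0, 1, 0.93, 0.18, 0, 0, 1, 0.93, 0.18, 0, 0]

```text
time: 22.55
tool_pos: [0.6272, 0.0871, 0.1994]
tool_rot: [-0.0, 0.705, 0.709, -0.0]
contact_force: [-0.6, 0.1, 0.7]
gripper_width: 1.001
grasp_force: 0.0
```

servo_tool:
  motion: [1, 0.45, 0.09, 0, 0, 1, 0.93, 0.18, 0, 0, 1, 0.93, 0.18, 0, 0, 1, 0.93, 0.18, 0, 0, 1, 0.93, 0.18, 0, 0]

```text
time: 23.18
tool_pos: [0.6483, 0.1955, 0.2]
tool_rot: [0.0, 0.707, 0.708, -0.0]
contact_force: [-0.1, -0.2, -0.5]
gripper_width: 0.996
grasp_force: 0.0
```

Run:
```python
from h import *
s=manip.state(); print(s['tool_pos'],s['joint_pos'].round(2))
img,d,W=grab('scene'); lids(W,.139,.155); lids(W,.07,.095,.47,.61,-.43,-.18)
```

```text
[0.64831778 0.19550187 0.20000392] [ 0.18  0.19  1.51 -0.    1.44  0.18]
lid [319. 215.] 379 centre mm 655.4 200.9 r 28.7 z [0.142 0.144 0.148]
lid [380. 223.] 394 centre mm 633.3 323.8 r 29.2 z [0.142 0.144 0.148]
lid [134. 170.] 235 centre mm 544.2 -356.7 r 30.2 z [0.074 0.084 0.088]
```

servo_tool:
  motion: [1, 0.04, 0.05, 0, 0, 1, 0.04, 0.05, 0.3, 0, 1, 0.04, 0.05, 0.55, 0, 1, 0.04, 0.05, 0.8, 0, 1, 0.04, 0.05, 0.81, 0]

```text
time: 23.85
tool_pos: [0.6522, 0.2021, 0.0996]
tool_rot: [-0.002, 0.706, 0.708, -0.003]
contact_force: [0.4, 0.0, -0.1]
gripper_width: 0.999
grasp_force: 0.0
```

servo_tool:
  motion: [-1, 0, 0, 0, 0, -1, 0, 0, 0, 0, -1, 0, 0, 0, 0, -1, 0, 0, 0, 0, -1, 0, 0, 0, 0]

```text
time: 24.48
tool_pos: [0.6544, 0.2034, 0.1055]
tool_rot: [0.0, 0.706, 0.709, 0.001]
contact_force: [-5.1, 0.8, 4.0]
gripper_width: 0.642
grasp_force: 64.0
```

servo_tool:
  motion: [-1, 0, 0, 0, 0.22, -1, 0, 0, -0.007, 0.44, -1, 0, 0, -0.014, 0.66, -1, 0, 0, -0.021, 0.88]

```text
time: 24.98
tool_pos: [0.6557, 0.2019, 0.1063]
tool_rot: [0.002, 0.905, 0.426, 0.002]
contact_force: [4.6, -4.4, -3.2]
gripper_width: 0.64
grasp_force: 64.2
```

servo_tool:
  motion: [-1, 0, 0, -0.003, -0.22, -1, 0, 0, -0.013, -0.44, -1, 0, 0, -0.023, -0.66, -1, 0, 0, -0.033, -0.88]

```text
time: 25.48
tool_pos: [0.6537, 0.2029, 0.1091]
tool_rot: [-0.001, 0.705, 0.71, 0.0]
contact_force: [-0.5, -0.5, -6.2]
gripper_width: 0.641
grasp_force: 66.7
```

servo_tool:
  motion: [-1, 0, 0, -0.003, 0.22, -1, 0, 0, -0.013, 0.44, -1, 0, 0, -0.023, 0.66, -1, 0, 0, -0.033, 0.88]

```text
time: 25.98
tool_pos: [0.6555, 0.2019, 0.1133]
tool_rot: [0.002, 0.905, 0.426, 0.002]
contact_force: [6.0, -1.7, -8.2]
gripper_width: 0.639
grasp_force: 66.4
```

servo_tool:
  motion: [-1, 0, 0, -0.003, -0.22, -1, 0, 0, -0.013, -0.44, -1, 0, 0, -0.023, -0.66, -1, 0, 0, -0.033, -0.88]

```text
time: 26.48
tool_pos: [0.6539, 0.2029, 0.1167]
tool_rot: [-0.001, 0.705, 0.71, 0.0]
contact_force: [-2.4, 0.9, -6.8]
gripper_width: 0.64
grasp_force: 67.3
```

servo_tool:
  motion: [-1, 0, 0, -0.003, 0.22, -1, 0, 0, -0.013, 0.44, -1, 0, 0, -0.023, 0.66, -1, 0, 0, -0.033, 0.88]

```text
time: 26.98
tool_pos: [0.6557, 0.202, 0.1216]
tool_rot: [0.002, 0.905, 0.425, 0.002]
contact_force: [4.8, -2.6, -4.9]
gripper_width: 0.639
grasp_force: 67.3
```

servo_tool:
  motion: [-1, 0, 0, -0.003, -0.22, -1, 0, 0, -0.013, -0.44, -1, 0, 0, -0.023, -0.66, -1, 0, 0, -0.033, -0.88]

```text
time: 27.48
tool_pos: [0.6548, 0.2027, 0.1265]
tool_rot: [0.001, 0.704, 0.71, 0.001]
contact_force: [0.1, -0.1, -1.7]
gripper_width: 0.638
grasp_force: 67.9
```

servo_tool:
  motion: [-1, 0, 0, -0.003, 0.22, -1, 0, 0, -0.015, 0.44, -1, 0, 0, -0.027, 0.66, -1, 0, 0, -0.04, 0.88]

```text
time: 27.98
tool_pos: [0.6547, 0.2027, 0.1312]
tool_rot: [0.0, 0.905, 0.425, 0.001]
contact_force: [0.1, 0.2, -1.9]
gripper_width: 0.639
grasp_force: 67.9
```

servo_tool:
  motion: [-1, 0, 0, -0.003, -0.22, -1, 0, 0, -0.02, -0.44, -1, 0, 0, -0.04, -0.66, -1, 0, 0, -0.07, -0.88]

```text
time: 28.48
tool_pos: [0.6545, 0.2027, 0.1395]
tool_rot: [0.001, 0.704, 0.71, 0.001]
contact_force: [-0.0, 0.1, -0.8]
gripper_width: 0.645
grasp_force: 68.0
```

servo_tool:
  motion: [-1, 0, 0, -0.1, 0, -1, 0, 0, -0.4, 0, -1, 0, 0, -0.5, 0, -1, 0, 0, -0.5, 0]

```text
time: 28.98
tool_pos: [0.655, 0.2029, 0.2006]
tool_rot: [0.001, 0.706, 0.708, 0.002]
contact_force: [0.3, -0.1, -2.4]
gripper_width: 0.643
grasp_force: 68.0
```

servo_tool:
  motion: [-1, -0.4, -0.1, 0, 0, -1, -0.9, -0.23, 0, 0, -1, -0.96, -0.23, 0, 0]

```text
time: 29.35
tool_pos: [0.6252, 0.0843, 0.1964]
tool_rot: [-0.001, 0.707, 0.707, -0.001]
contact_force: [-0.1, -0.1, -1.9]
gripper_width: 0.641
grasp_force: 68.0
```

servo_tool:
  motion: [-1, -0.4, -0.1, 0, 0, -1, -0.9, -0.23, 0, 0, -1, -0.96, -0.23, 0, 0]

```text
time: 29.72
tool_pos: [0.5987, -0.0303, 0.1972]
tool_rot: [-0.001, 0.707, 0.707, -0.001]
contact_force: [-0.4, 1.9, -2.7]
gripper_width: 0.639
grasp_force: 68.0
```

servo_tool:
  motion: [-1, -0.4, -0.1, 0, 0, -1, -0.9, -0.23, 0, 0, -1, -0.96, -0.23, 0, 0]

```text
time: 30.1
tool_pos: [0.572, -0.145, 0.1976]
tool_rot: [-0.001, 0.707, 0.707, -0.0]
contact_force: [-0.0, 1.1, -1.5]
gripper_width: 0.641
grasp_force: 68.0
```

servo_tool:
  motion: [-1, -0.4, -0.1, 0, 0, -1, -0.9, -0.23, 0, 0, -1, -0.96, -0.23, 0, 0, -1, -0.96, -0.23, 0, 0, -1, -0.96, -0.23, 0, 0]

```text
time: 30.72
tool_pos: [0.546, -0.2566, 0.1981]
tool_rot: [-0.0, 0.705, 0.709, 0.0]
contact_force: [-0.5, -0.1, -1.6]
gripper_width: 0.64
grasp_force: 68.0
```

servo_tool:
  motion: [-1, 0.02, -0.03, 0.3, 0, -1, 0.02, -0.03, 0.62, 0, -1, 0.02, -0.03, 0.62, 0]

```text
time: 31.1
tool_pos: [0.5398, -0.253, 0.1201]
tool_rot: [-0.004, 0.705, 0.709, -0.001]
contact_force: [-0.9, -0.3, -1.7]
gripper_width: 0.638
grasp_force: 68.0
```

servo_tool:
  motion: [-1, 0, 0, 0.25, 0, -1, 0, 0, 0.4, 0, -1, 0, 0, 0.52, 0, -1, 0, 0, 0.62, 0, -1, 0, 0, 0.62, 0]

```text
time: 31.72
tool_pos: [0.5413, -0.2558, 0.0488]
tool_rot: [-0.001, 0.706, 0.708, -0.0]
contact_force: [-0.1, -0.5, -1.3]
gripper_width: 0.639
grasp_force: 68.0
```

servo_tool:
  motion: [-1, 0, 0, 0, 0, -1, 0, 0, 0.01, 0, 0.7, 0, 0, 0.01, 0, 0.7, 0, 0, 0.01, 0, 0.7, 0, 0, 0.01, 0]

```text
time: 32.35
tool_pos: [0.5421, -0.2563, 0.049]
tool_rot: [0.0, 0.706, 0.708, 0.0]
contact_force: [-0.3, -0.4, 0.4]
gripper_width: 0.849
grasp_force: 0.0
```

servo_tool:
  motion: [0.7, 0, 0, -0.3, 0, 0.7, 0, 0, -0.6, 0, 0.7, 0, 0, -1, 0, 0.7, 0, 0, -1, 0]

```text
time: 32.85
tool_pos: [0.5446, -0.2578, 0.1746]
tool_rot: [0.005, 0.706, 0.708, 0.001]
contact_force: [0.4, 0.8, 0.1]
gripper_width: 0.85
grasp_force: 0.0
```

Run:
```python
from h import *
s=manip.state(); print(s['tool_pos'],s['joint_pos'].round(2))
for c in ['scene','side']:
    img,d,W=grab(c); print(c); lids(W,.139,.155);lids(W,.1,.115); lids(W,.07,.095,.47,.61,-.43,-.18)
    z=W[...,2]; x=W[...,0]; y=W[...,1]; m=(z>.013)&(z<.03)&(y<.08)&(y>-.16)&(x>.35)&(x<.66)
    print('tray',cv2.minAreaRect((W[m][:,:2]*1000).astype(np.float32)))
```

```text
[ 0.54458902 -0.25783004  0.17463022] [-0.57  0.03  1.73 -0.    1.37 -0.57]
scene
lid [380. 223.] 394 centre mm 633.7 323.5 r 29.3 z [0.142 0.144 0.148]
lid [377. 207.] 273 centre mm 513.8 302.3 r 29.8 z [0.102 0.104 0.108]
lid [317. 230.] 210 centre mm 655.9 200.4 r 20.4 z [0.103 0.109 0.11 ]
lid [377. 242.] 156 centre mm 634.8 323.2 r 28.1 z [0.102 0.107 0.114]
lid [134. 170.] 237 centre mm 544.4 -358.7 r 29.9 z [0.074 0.084 0.088]
lid [165. 177.] 245 centre mm 543.5 -256.9 r 29.5 z [0.075 0.084 0.088]
tray ((498.1788024902344, -32.86431121826172), (114.73884582519531, 221.5305938720703), 81.5460205078125)
side
lid [259. 268.] 396 centre mm 632.1 320.8 r 30.2 z [0.142 0.145 0.149]
lid [255. 239.] 171 centre mm 650.7 199.4 r 22.5 z [0.104 0.11  0.112]
lid [311. 274.] 364 centre mm 514.5 300.6 r 28.8 z [0.102 0.105 0.109]
lid [302. 123.] 184 centre mm 543.2 -359.2 r 30.3 z [0.074 0.085 0.089]
lid [302. 141.] 198 centre mm 540.1 -259.3 r 31.8 z [0.074 0.085 0.09 ]
tray ((498.2884826660156, -35.534912109375), (121.66634368896484, 216.3140106201172), 81.46464538574219)
```

servo_tool:
  motion: [1, 0.4, 0, -0.25, 0, 1, 0.9, 0.14, -0.25, 0, 1, 0.97, 0.14, -0.25, 0]

```text
time: 33.33
tool_pos: [0.5578, -0.1364, 0.1968]
tool_rot: [-0.001, 0.704, 0.71, -0.0]
contact_force: [0.0, -0.8, -0.5]
gripper_width: 0.999
grasp_force: 0.0
```

servo_tool:
  motion: [1, 0.45, 0.07, 0, 0, 1, 0.9, 0.14, 0, 0, 1, 0.97, 0.14, 0, 0]

```text
time: 33.7
tool_pos: [0.5737, -0.021, 0.1964]
tool_rot: [-0.001, 0.705, 0.71, -0.001]
contact_force: [-0.4, -0.5, -0.2]
gripper_width: 0.999
grasp_force: 0.0
```

servo_tool:
  motion: [1, 0.45, 0.07, 0, 0, 1, 0.9, 0.14, 0, 0, 1, 0.97, 0.14, 0, 0]

```text
time: 34.08
tool_pos: [0.5904, 0.0945, 0.197]
tool_rot: [-0.001, 0.705, 0.709, -0.001]
contact_force: [-0.3, 1.0, 0.8]
gripper_width: 1.002
grasp_force: 0.0
```

servo_tool:
  motion: [1, 0.45, 0.07, 0, 0, 1, 0.9, 0.14, 0, 0, 1, 0.97, 0.14, 0, 0]

```text
time: 34.45
tool_pos: [0.6072, 0.2104, 0.1972]
tool_rot: [-0.0, 0.705, 0.709, -0.001]
contact_force: [-0.1, -0.6, -0.2]
gripper_width: 1.003
grasp_force: 0.0
```

servo_tool:
  motion: [1, 0.45, 0.07, 0, 0, 1, 0.9, 0.14, 0, 0, 1, 0.97, 0.14, 0, 0, 1, 0.97, 0.14, 0, 0, 1, 0.97, 0.14, 0, 0]

```text
time: 35.08
tool_pos: [0.6239, 0.324, 0.1982]
tool_rot: [0.0, 0.707, 0.708, -0.001]
contact_force: [-0.4, 0.8, -0.4]
gripper_width: 1.001
grasp_force: 0.0
```

servo_tool:
  motion: [1, -0.015, 0.075, 0, 0, 1, -0.015, 0.075, 0.3, 0, 1, -0.015, 0.075, 0.55, 0, 1, -0.015, 0.075, 0.79, 0, 1, -0.015, 0.075, 0.79, 0]

```text
time: 35.7
tool_pos: [0.6311, 0.3226, 0.1003]
tool_rot: [-0.001, 0.706, 0.708, -0.003]
contact_force: [0.1, -1.1, 0.6]
gripper_width: 1.001
grasp_force: 0.0
```

servo_tool:
  motion: [-1, 0, 0, 0, 0, -1, 0, 0, 0, 0, -1, 0, 0, 0, 0, -1, 0, 0, 0, 0, -1, 0, 0, 0, 0]

```text
time: 36.33
tool_pos: [0.6328, 0.3247, 0.1065]
tool_rot: [0.0, 0.706, 0.709, 0.0]
contact_force: [-4.1, -1.2, 5.8]
gripper_width: 0.641
grasp_force: 65.6
```

servo_tool:
  motion: [-1, 0, 0, 0, 0.22, -1, 0, 0, -0.007, 0.44, -1, 0, 0, -0.014, 0.66, -1, 0, 0, -0.021, 0.88]

```text
time: 36.83
tool_pos: [0.6341, 0.3239, 0.107]
tool_rot: [0.002, 0.905, 0.426, 0.002]
contact_force: [3.7, -2.6, -4.7]
gripper_width: 0.641
grasp_force: 64.4
```

servo_tool:
  motion: [-1, 0, 0, -0.003, -0.22, -1, 0, 0, -0.013, -0.44, -1, 0, 0, -0.023, -0.66, -1, 0, 0, -0.033, -0.88]

```text
time: 37.33
tool_pos: [0.6329, 0.3248, 0.1095]
tool_rot: [-0.0, 0.705, 0.709, 0.001]
contact_force: [0.9, 2.7, -7.5]
gripper_width: 0.638
grasp_force: 64.7
```

servo_tool:
  motion: [-1, 0, 0, -0.003, 0.22, -1, 0, 0, -0.013, 0.44, -1, 0, 0, -0.023, 0.66, -1, 0, 0, -0.033, 0.88]

```text
time: 37.83
tool_pos: [0.634, 0.3238, 0.1134]
tool_rot: [0.002, 0.905, 0.426, 0.002]
contact_force: [7.8, -0.6, -9.7]
gripper_width: 0.642
grasp_force: 64.9
```

servo_tool:
  motion: [-1, 0, 0, -0.003, -0.22, -1, 0, 0, -0.013, -0.44, -1, 0, 0, -0.023, -0.66, -1, 0, 0, -0.033, -0.88]

```text
time: 38.33
tool_pos: [0.6329, 0.3247, 0.1171]
tool_rot: [-0.0, 0.705, 0.709, 0.001]
contact_force: [2.1, 1.6, -8.2]
gripper_width: 0.641
grasp_force: 65.4
```

servo_tool:
  motion: [-1, 0, 0, -0.003, 0.22, -1, 0, 0, -0.013, 0.44, -1, 0, 0, -0.023, 0.66, -1, 0, 0, -0.033, 0.88]

```text
time: 38.83
tool_pos: [0.634, 0.3237, 0.1211]
tool_rot: [0.002, 0.905, 0.426, 0.002]
contact_force: [7.3, -1.9, -9.3]
gripper_width: 0.644
grasp_force: 65.5
```

servo_tool:
  motion: [-1, 0, 0, -0.003, -0.22, -1, 0, 0, -0.013, -0.44, -1, 0, 0, -0.023, -0.66, -1, 0, 0, -0.033, -0.88]

```text
time: 39.33
tool_pos: [0.6333, 0.3245, 0.1269]
tool_rot: [0.0, 0.704, 0.71, 0.001]
contact_force: [-0.5, -0.0, -1.1]
gripper_width: 0.64
grasp_force: 66.4
```

servo_tool:
  motion: [-1, 0, 0, -0.003, 0.22, -1, 0, 0, -0.013, 0.44, -1, 0, 0, -0.023, 0.66, -1, 0, 0, -0.033, 0.88]

```text
time: 39.83
tool_pos: [0.633, 0.3245, 0.1306]
tool_rot: [0.0, 0.905, 0.425, 0.001]
contact_force: [-0.2, 0.1, -2.3]
gripper_width: 0.641
grasp_force: 66.3
```

servo_tool:
  motion: [-1, 0, 0, -0.015, -0.22, -1, 0, 0, -0.04, -0.44, -1, 0, 0, -0.08, -0.66, -1, 0, 0, -0.15, -0.88]

```text
time: 40.33
tool_pos: [0.6327, 0.3244, 0.1482]
tool_rot: [0.0, 0.704, 0.71, 0.0]
contact_force: [-0.2, -0.1, -2.2]
gripper_width: 0.637
grasp_force: 66.5
```

servo_tool:
  motion: [-1, 0, 0, -0.2, 0, -1, 0, 0, -0.5, 0, -1, 0, 0, -0.5, 0]

```text
time: 40.7
tool_pos: [0.6353, 0.3255, 0.2147]
tool_rot: [0.002, 0.707, 0.708, 0.005]
contact_force: [-0.1, 0.4, -1.4]
gripper_width: 0.642
grasp_force: 66.5
```

servo_tool:
  motion: [-1, -0.4, -0.1, 0, 0, -1, -0.9, -0.2, 0, 0, -1, -0.96, -0.24, 0, 0]

```text
time: 41.08
tool_pos: [0.6033, 0.2059, 0.2067]
tool_rot: [-0.0, 0.708, 0.707, -0.001]
contact_force: [-0.1, -0.3, -2.4]
gripper_width: 0.642
grasp_force: 66.4
```

servo_tool:
  motion: [-1, -0.4, -0.1, 0, 0, -1, -0.9, -0.2, 0, 0, -1, -0.96, -0.24, 0, 0]

```text
time: 41.45
tool_pos: [0.5752, 0.0914, 0.2073]
tool_rot: [-0.0, 0.707, 0.707, -0.0]
contact_force: [0.2, 0.3, -2.0]
gripper_width: 0.638
grasp_force: 66.4
```

servo_tool:
  motion: [-1, -0.4, -0.1, 0, 0, -1, -0.8, -0.2, 0, 0, -1, -0.9, -0.2, 0, 0, -1, -0.9, -0.2, 0, 0, -1, -0.9, -0.2, 0, 0]

```text
time: 42.08
tool_pos: [0.5526, -0.0129, 0.2078]
tool_rot: [-0.0, 0.705, 0.709, 0.0]
contact_force: [-0.1, -1.0, -1.6]
gripper_width: 0.64
grasp_force: 66.4
```

```bash
cat >> h.py <<'E'
def tray(W):
    z=W[...,2]; x=W[...,0]; y=W[...,1]; m=((z>.013)&(z<.03)&(y<.08)&(y>-.17)&(x>.33)&(x<.68)).astype(np.uint8)
    P=W[m>0][:,:2]; print('tray',cv2.minAreaRect((P*1000).astype(np.float32)))
E
python3 - <<'E'
from h import *
s=manip.state(); print(s['tool_pos'],s['joint_pos'].round(2))
for c in ['scene','side','wrist']:
    img,d,W=grab(c); tray(W)
save(img,'w4.png')
E
```

```text
[ 0.55259618 -0.01290553  0.2078468 ] [-0.16 -0.1   1.81  0.    1.44 -0.16]
tray ((498.43817138671875, -33.51641082763672), (115.16180419921875, 219.54356384277344), 82.13182067871094)
tray ((498.2196044921875, -36.017974853515625), (119.77232360839844, 216.2230682373047), 81.51543426513672)
tray ((496.7248229980469, -34.07933044433594), (112.20884704589844, 216.05413818359375), 81.83396911621094)
```

View pics/w4.png

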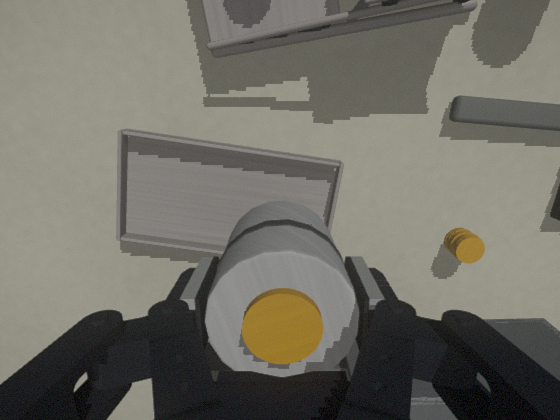

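The wrist view shows a disc-tagged canister held at (283,310). The tray, at (230,195), is where it was before. I'll lower it at the tray's far half.

servo_tool:
  motion: [-1, -0.235, -0.045, 0, 0, -1, -0.235, -0.045, 0.3, 0, -1, -0.235, -0.045, 0.72, 0, -1, -0.235, -0.045, 0.72, 0]

```text
time: 42.72
tool_pos: [0.5434, -0.0411, 0.1168]
tool_rot: [-0.004, 0.706, 0.709, -0.003]
contact_force: [-0.1, -0.1, -1.5]
gripper_width: 0.638
grasp_force: 66.2
```

servo_tool:
  motion: [-1, 0, 0, 0.25, 0, -1, 0, 0, 0.45, 0, -1, 0, 0, 0.6, 0, -1, 0, 0, 0.7, 0, -1, 0, 0, 0.7, 0]

```text
time: 43.35
tool_pos: [0.5469, -0.0424, 0.0374]
tool_rot: [-0.0, 0.706, 0.708, -0.0]
contact_force: [-0.1, -0.5, -1.6]
gripper_width: 0.638
grasp_force: 66.2
```

servo_tool:
  motion: [-1, 0, 0, 0.008, 0, -1, 0, 0, 0.008, 0]

```text
time: 43.6
tool_pos: [0.5477, -0.0427, 0.0376]
tool_rot: [0.001, 0.706, 0.708, 0.0]
contact_force: [-0.0, 0.4, -2.0]
gripper_width: 0.642
grasp_force: 66.2
```

servo_tool:
  motion: [-1, 0, 0, 0.01, 0, -1, 0, 0, 0.02, 0, -1, 0, 0, 0.02, 0]

```text
time: 43.98
tool_pos: [0.5468, -0.0425, 0.0341]
tool_rot: [-0.0, 0.706, 0.708, -0.0]
contact_force: [0.7, 0.8, -2.6]
gripper_width: 0.642
grasp_force: 66.2
```

servo_tool:
  motion: [0.7, 0, 0, 0.005, 0, 0.7, 0, 0, 0.005, 0, 0.7, 0, 0, 0.005, 0, 0.7, 0, 0, 0.005, 0]

```text
time: 44.48
tool_pos: [0.5472, -0.0425, 0.0338]
tool_rot: [0.0, 0.706, 0.708, 0.0]
contact_force: [-0.1, 0.1, -0.0]
gripper_width: 0.85
grasp_force: 0.0
```

servo_tool:
  motion: [0.7, 0, 0, -0.2, 0, 0.7, 0, 0, -0.5, 0, 0.7, 0, 0, -0.9, 0, 0.7, 0, 0, -1, 0, 0.7, 0, 0, -1, 0]

```text
time: 45.1
tool_pos: [0.5475, -0.0426, 0.1544]
tool_rot: [0.001, 0.706, 0.708, 0.001]
contact_force: [-0.9, -0.1, -0.3]
gripper_width: 0.85
grasp_force: 0.0
```

Run:
```python
from h import *
for c in ['side','scene']:
    img,d,W=grab(c); tray(W); lids(W,.06,.09,.38,.62,-.12,.06)
print(manip.state()['tool_pos'])
```

```text
tray ((498.6227111816406, -35.86945343017578), (120.45948028564453, 216.31797790527344), 82.14429473876953)
lid [299. 187.] 240 centre mm 547.6 -47.7 r 32.4 z [0.065 0.071 0.076]
tray ((497.68988037109375, -33.01239776611328), (115.44987487792969, 221.74786376953125), 81.580322265625)
lid [236. 197.] 265 centre mm 548.0 -42.4 r 29.7 z [0.064 0.07  0.074]
[ 0.54595601 -0.04229879  0.15178777]
```

servo_tool:
  motion: [1, 0.2, 0, -0.4, 0, 1, 0.6, -0.09, -0.4, 0, 1, 0.95, -0.09, -0.4, 0]

```text
time: 45.58
tool_pos: [0.5346, 0.0726, 0.2]
tool_rot: [-0.001, 0.706, 0.708, -0.001]
contact_force: [0.1, -0.6, 0.7]
gripper_width: 1.0
grasp_force: 0.0
```

servo_tool:
  motion: [1, 0.4, 0, 0, 0, 1, 0.8, -0.09, 0, 0, 1, 0.95, -0.09, 0, 0]

```text
time: 45.95
tool_pos: [0.5228, 0.1873, 0.1991]
tool_rot: [-0.001, 0.705, 0.709, -0.002]
contact_force: [0.3, -0.3, 0.0]
gripper_width: 0.998
grasp_force: 0.0
```

servo_tool:
  motion: [1, 0.2, 0, 0, -0.22, 1, 0.6, -0.09, 0, -0.44, 1, 0.95, -0.09, 0, -0.66, 1, 0.95, -0.09, 0, -0.88, 1, 0.95, -0.09, 0, -0.88]

```text
time: 46.58
tool_pos: [0.513, 0.299, 0.1999]
tool_rot: [-0.001, 0.425, 0.905, -0.001]
contact_force: [0.3, -0.1, 0.2]
gripper_width: 1.002
grasp_force: 0.0
```

Run:
```python
from h import *
s=manip.state();T=tool(); print(s['tool_pos'],s['joint_pos'].round(2), T[:2,:2].round(3))
print(motion(np.array([.5135,.3015,.0635])-s['tool_pos']))
```

```text
[0.51298559 0.29898577 0.19990476] [ 0.4   0.    1.72 -0.    1.42 -0.29] [[-0.639  0.769]
 [ 0.769  0.639]]
(array([0.01295582, 0.01975936, 1.13666195]), 0.0)
```

servo_tool:
  motion: [1, 0.015, 0.02, 0.3, 0, 1, 0.015, 0.02, 0.57, 0, 1, 0.015, 0.02, 0.57, 0]

```text
time: 46.95
tool_pos: [0.5118, 0.3003, 0.129]
tool_rot: [-0.003, 0.426, 0.905, -0.003]
contact_force: [0.1, 0.4, -0.6]
gripper_width: 1.003
grasp_force: 0.0
```

servo_tool:
  motion: [1, 0, 0, 0.15, 0, 1, 0, 0, 0.3, 0, 1, 0, 0, 0.45, 0, 1, 0, 0, 0.56, 0, 1, 0, 0, 0.56, 0]

```text
time: 47.58
tool_pos: [0.5129, 0.3019, 0.0642]
tool_rot: [-0.001, 0.424, 0.906, -0.001]
contact_force: [0.1, 0.0, 0.1]
gripper_width: 0.995
grasp_force: 0.0
```

servo_tool:
  motion: [-1, 0, 0, 0, 0, -1, 0, 0, 0, 0, -1, 0, 0, 0, 0, -1, 0, 0, 0, 0, -1, 0, 0, 0, 0]

```text
time: 48.2
tool_pos: [0.514, 0.3018, 0.0674]
tool_rot: [0.0, 0.424, 0.906, -0.001]
contact_force: [-3.5, -3.7, 5.7]
gripper_width: 0.642
grasp_force: 64.6
```

servo_tool:
  motion: [-1, 0, 0, 0, 0.22, -1, 0, 0, -0.007, 0.44, -1, 0, 0, -0.014, 0.66, -1, 0, 0, -0.021, 0.88]

```text
time: 48.7
tool_pos: [0.5139, 0.3018, 0.0679]
tool_rot: [0.001, 0.707, 0.707, -0.0]
contact_force: [1.1, -0.0, -7.0]
gripper_width: 0.639
grasp_force: 64.3
```

servo_tool:
  motion: [-1, 0, 0, -0.003, -0.22, -1, 0, 0, -0.013, -0.44, -1, 0, 0, -0.023, -0.66, -1, 0, 0, -0.033, -0.88]

```text
time: 49.2
tool_pos: [0.5137, 0.3019, 0.0713]
tool_rot: [-0.0, 0.423, 0.906, -0.0]
contact_force: [2.4, -1.6, -7.1]
gripper_width: 0.64
grasp_force: 64.9
```

servo_tool:
  motion: [-1, 0, 0, -0.003, 0.22, -1, 0, 0, -0.013, 0.44, -1, 0, 0, -0.023, 0.66, -1, 0, 0, -0.033, 0.88]

```text
time: 49.7
tool_pos: [0.5139, 0.3018, 0.0751]
tool_rot: [0.001, 0.707, 0.707, -0.0]
contact_force: [2.7, 1.1, -8.1]
gripper_width: 0.639
grasp_force: 65.2
```

servo_tool:
  motion: [-1, 0, 0, -0.003, -0.22, -1, 0, 0, -0.013, -0.44, -1, 0, 0, -0.023, -0.66, -1, 0, 0, -0.033, -0.88]

```text
time: 50.2
tool_pos: [0.5137, 0.302, 0.0791]
tool_rot: [-0.0, 0.423, 0.906, 0.0]
contact_force: [2.8, 0.1, -8.5]
gripper_width: 0.639
grasp_force: 65.6
```

servo_tool:
  motion: [-1, 0, 0, -0.003, 0.22, -1, 0, 0, -0.013, 0.44, -1, 0, 0, -0.023, 0.66, -1, 0, 0, -0.033, 0.88]

```text
time: 50.7
tool_pos: [0.514, 0.3019, 0.0832]
tool_rot: [0.001, 0.707, 0.707, -0.0]
contact_force: [3.2, 0.4, -7.2]
gripper_width: 0.64
grasp_force: 65.8
```

servo_tool:
  motion: [-1, 0, 0, -0.003, -0.22, -1, 0, 0, -0.013, -0.44, -1, 0, 0, -0.023, -0.66, -1, 0, 0, -0.033, -0.88]

```text
time: 51.2
tool_pos: [0.514, 0.3023, 0.0883]
tool_rot: [0.0, 0.422, 0.907, 0.0]
contact_force: [-1.1, 0.0, -3.2]
gripper_width: 0.639
grasp_force: 66.3
```

servo_tool:
  motion: [-1, 0, 0, -0.003, 0.22, -1, 0, 0, -0.013, 0.44, -1, 0, 0, -0.023, 0.66, -1, 0, 0, -0.033, 0.88]

```text
time: 51.7
tool_pos: [0.5139, 0.3023, 0.0922]
tool_rot: [-0.0, 0.708, 0.706, 0.0]
contact_force: [-0.1, 0.3, -3.1]
gripper_width: 0.642
grasp_force: 66.3
```

servo_tool:
  motion: [-1, 0, 0, -0.1, 0, -1, 0, 0, -0.4, 0, -1, 0, 0, -0.8, 0, -1, 0, 0, -0.9, 0, -1, 0, 0, -0.9, 0]

```text
time: 52.32
tool_pos: [0.5143, 0.3025, 0.201]
tool_rot: [0.0, 0.705, 0.709, 0.001]
contact_force: [-0.4, -0.6, -2.6]
gripper_width: 0.638
grasp_force: 66.3
```

servo_tool:
  motion: [-1, -0.4, -0.1, 0, 0, -1, -0.8, -0.18, 0, 0, -1, -0.9, -0.18, 0, 0]

```text
time: 52.7
tool_pos: [0.4909, 0.192, 0.197]
tool_rot: [-0.001, 0.706, 0.708, -0.002]
contact_force: [-0.2, -0.3, -2.4]
gripper_width: 0.638
grasp_force: 66.3
```

servo_tool:
  motion: [-1, -0.4, -0.1, 0, 0, -1, -0.8, -0.18, 0, 0, -1, -0.9, -0.18, 0, 0]

```text
time: 53.08
tool_pos: [0.4706, 0.0847, 0.1984]
tool_rot: [-0.001, 0.706, 0.708, -0.001]
contact_force: [-0.3, -0.1, -2.2]
gripper_width: 0.64
grasp_force: 66.3
```

servo_tool:
  motion: [-1, -0.4, -0.1, 0, 0, -1, -0.8, -0.18, 0, 0, -1, -0.9, -0.18, 0, 0, -1, -0.9, -0.18, 0, 0, -1, -0.9, -0.18, 0, 0]

```text
time: 53.7
tool_pos: [0.4506, -0.0208, 0.1999]
tool_rot: [-0.001, 0.705, 0.709, 0.0]
contact_force: [0.4, -0.8, -2.5]
gripper_width: 0.639
grasp_force: 66.3
```

Run:
```python
from h import *
s=manip.state();print(s['tool_pos'],s['joint_pos'].round(2))
for c in ['side','scene','wrist']:
    img,d,W=grab(c); tray(W); lids(W,.06,.08,.52,.62,-.12,.06)
save(img,'w5.png')
```

```text
[ 0.45064045 -0.0207659   0.19994166] [-0.21 -0.36  2.04  0.    1.47 -0.22]
tray ((498.6533508300781, -34.90190887451172), (121.78205108642578, 215.9010772705078), 81.97618103027344)
lid [299. 187.] 237 centre mm 544.1 -44.7 r 30.5 z [0.065 0.071 0.076]
tray ((498.3915100097656, -32.06940460205078), (114.17913055419922, 220.89404296875), 81.24568176269531)
lid [236. 198.] 263 centre mm 549.1 -44.5 r 29.1 z [0.064 0.07  0.074]
tray ((496.6185607910156, -33.95587158203125), (111.85603332519531, 216.22804260253906), 81.7917709350586)
lid [395. 223.] 3312 centre mm 545.5 -44.3 r 28.1 z [0.068 0.069 0.073]
```

View pics/w5.png

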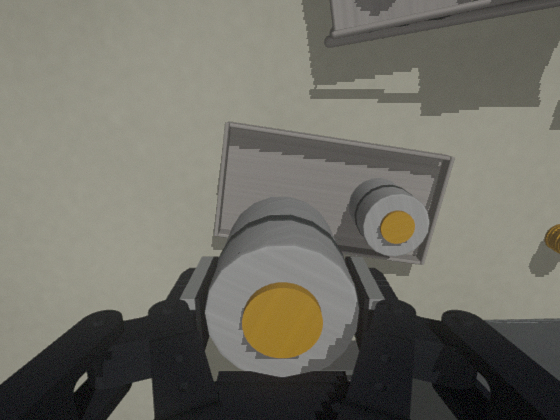

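The wrist view shows the first disc canister standing in the tray at (395,222), and the second, held, at (283,310). I'll lower the second one at the near half.

servo_tool:
  motion: [-1, -0.05, -0.025, 0, 0, -1, -0.05, -0.025, 0.3, 0, -1, -0.05, -0.025, 0.7, 0, -1, -0.05, -0.025, 0.7, 0]

```text
time: 54.35
tool_pos: [0.4439, -0.0272, 0.1122]
tool_rot: [-0.004, 0.706, 0.708, -0.003]
contact_force: [-0.8, -0.0, -2.7]
gripper_width: 0.637
grasp_force: 66.1
```

servo_tool:
  motion: [-1, 0, 0, 0.25, 0, -1, 0, 0, 0.45, 0, -1, 0, 0, 0.58, 0, -1, 0, 0, 0.66, 0, -1, 0, 0, 0.66, 0]

```text
time: 54.98
tool_pos: [0.4476, -0.028, 0.0374]
tool_rot: [-0.0, 0.706, 0.708, -0.0]
contact_force: [0.1, -0.4, -1.7]
gripper_width: 0.64
grasp_force: 66.1
```

servo_tool:
  motion: [-1, 0, 0, 0.008, 0, -1, 0, 0, 0.016, 0, -1, 0, 0, 0.016, 0]

```text
time: 55.35
tool_pos: [0.4477, -0.028, 0.0356]
tool_rot: [0.0, 0.706, 0.708, 0.0]
contact_force: [0.2, -0.4, -2.7]
gripper_width: 0.642
grasp_force: 66.2
```

servo_tool:
  motion: [-1, 0, 0, 0.008, 0, 0.7, 0, 0, 0.008, 0, 0.7, 0, 0, 0.008, 0, 0.7, 0, 0, 0.008, 0, 0.7, 0, 0, 0.008, 0]

```text
time: 55.98
tool_pos: [0.4476, -0.028, 0.0344]
tool_rot: [0.0, 0.706, 0.708, 0.0]
contact_force: [-0.3, 0.6, 0.1]
gripper_width: 0.85
grasp_force: 0.0
```

servo_tool:
  motion: [0.7, 0, 0, -0.2, 0, 0.7, 0, 0, -0.5, 0, 0.7, 0, 0, -0.9, 0, 0.7, 0, 0, -1, 0, 0.7, 0, 0, -1, 0]

```text
time: 56.6
tool_pos: [0.4479, -0.0281, 0.1548]
tool_rot: [0.001, 0.706, 0.708, 0.0]
contact_force: [-0.3, 0.4, 0.6]
gripper_width: 0.851
grasp_force: 0.0
```

servo_tool:
  motion: [-1, -0.4, -0.1, -0.2, 0, -1, -0.78, -0.24, -0.2, 0, -1, -0.78, -0.24, -0.2, 0]

```text
time: 56.98
tool_pos: [0.4173, -0.1233, 0.1761]
tool_rot: [-0.002, 0.707, 0.707, -0.001]
contact_force: [-0.0, 0.2, -0.1]
gripper_width: 0.212
grasp_force: 0.0
```

servo_tool:
  motion: [-1, -0.4, -0.1, 0, 0, -1, -0.78, -0.24, 0, 0, -1, -0.78, -0.24, 0, 0]

```text
time: 57.35
tool_pos: [0.3893, -0.2161, 0.1762]
tool_rot: [-0.002, 0.707, 0.707, -0.0]
contact_force: [0.6, 1.6, -0.0]
gripper_width: -0.0
grasp_force: 0.0
```

servo_tool:
  motion: [-1, -0.4, -0.1, 0, 0, -1, -0.78, -0.24, 0, 0, -1, -0.78, -0.24, 0, 0, -1, -0.78, -0.24, 0, 0, -1, -0.78, -0.24, 0, 0]

```text
time: 57.98
tool_pos: [0.3626, -0.3074, 0.1776]
tool_rot: [-0.001, 0.705, 0.709, 0.0]
contact_force: [0.5, 0.7, 0.9]
gripper_width: 0.002
grasp_force: 0.0
```

Run:
```python
from h import *
s=manip.state();print(s['tool_pos'],s['joint_pos'].round(2),s['gripper_width'])
for c in ['side','scene','wrist']:
    img,d,W=grab(c); tray(W); lids(W,.06,.08,.38,.62,-.12,.06); lids(W,.07,.095,.48,.61,-.43,-.18)
    m=(W[...,2]>.09)&(W[...,2]<.1)&(W[...,0]>.38)&(W[...,0]<.425)&(W[...,1]<-.27)&(W[...,1]>-.35); 
    if m.sum(): print('bar',m.sum(),np.percentile(W[m],[5,50,95],axis=0).round(3).tolist())
save(img,'w6.png')
```

```text
[ 0.36262492 -0.30744453  0.17759172] [-0.86 -0.28  2.01  0.    1.41 -0.87] 0.0021050109776220407
tray ((498.54345703125, -34.897064208984375), (118.88485717773438, 216.46719360351562), 81.53679656982422)
lid [299. 187.] 238 centre mm 546.4 -47.6 r 31.0 z [0.065 0.071 0.076]
lid [333. 192.] 237 centre mm 449.7 -30.4 r 31.2 z [0.066 0.072 0.076]
lid [302. 123.] 184 centre mm 543.3 -359.3 r 31.2 z [0.075 0.084 0.09 ]
lid [302. 141.] 201 centre mm 543.7 -259.0 r 32.7 z [0.074 0.085 0.089]
bar 36 [[0.405, -0.341, 0.094], [0.409, -0.307, 0.097], [0.413, -0.274, 0.1]]
tray ((498.651123046875, -32.857452392578125), (114.58552551269531, 219.7301025390625), 82.15003967285156)
lid [257. 181.] 224 centre mm 448.5 -28.6 r 30.3 z [0.063 0.07  0.074]
lid [236. 197.] 261 centre mm 547.3 -42.3 r 29.2 z [0.064 0.07  0.074]
lid [134. 170.] 237 centre mm 544.1 -355.5 r 28.5 z [0.074 0.084 0.088]
lid [165. 177.] 249 centre mm 541.9 -257.3 r 29.8 z [0.076 0.084 0.088]
bar 75 [[0.406, -0.348, 0.091], [0.41, -0.31, 0.095], [0.415, -0.274, 0.098]]
tray ((0.0, 0.0), (0.0, 0.0), 0.0)
lid [531. 142.] 4501 centre mm 539.7 -258.9 r 28.0 z [0.077 0.083 0.087]
lid [513. 272.] 4502 centre mm 540.7 -359.5 r 28.9 z [0.077 0.083 0.087]
bar 1627 [[0.401, -0.345, 0.092], [0.406, -0.307, 0.095], [0.41, -0.273, 0.097]]
```

View pics/w6.png

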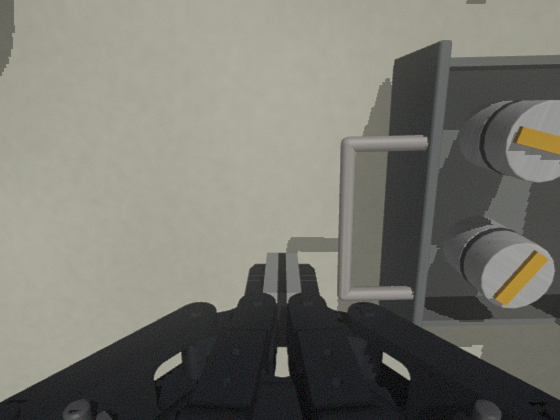

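The wrist view shows both bar-tagged canisters standing in the drawer at (540,140) and (515,272), with the handle bar at (347,215) to the right of the closed fingers. I'll lower them and push the drawer shut.

servo_tool:
  motion: [-1, 0, 0, 0.3, 0, -1, 0, 0, 0.6, 0, -1, 0, 0, 0.86, 0, -1, 0, 0, 0.86, 0]

```text
time: 58.62
tool_pos: [0.3607, -0.3069, 0.0724]
tool_rot: [-0.003, 0.706, 0.709, 0.0]
contact_force: [0.3, -0.0, 0.3]
gripper_width: -0.002
grasp_force: 0.0
```

servo_tool:
  motion: [-1, 0, 0.13, 0, 0, -1, 0, 0.26, 0, 0, -1, 0, 0.4, 0, 0, -1, 0, 0.55, 0, 0, -1, 0, 0.7, 0, 0]

```text
time: 59.25
tool_pos: [0.4476, -0.3088, 0.0753]
tool_rot: [0.0, 0.706, 0.709, -0.0]
contact_force: [-3.0, 0.4, 1.6]
gripper_width: -0.004
grasp_force: 1.5
```

servo_tool:
  motion: [-1, 0, 0.15, 0, 0, -1, 0, 0.3, 0, 0, -1, 0, 0.45, 0, 0, -1, 0, 0.6, 0, 0, -1, 0, 0.7, 0, 0]

```text
time: 59.88
tool_pos: [0.5311, -0.308, 0.0746]
tool_rot: [-0.0, 0.706, 0.709, 0.0]
contact_force: [-3.2, 1.8, 1.4]
gripper_width: -0.001
grasp_force: 1.3
```

servo_tool:
  motion: [-1, 0, 0.05, 0, 0, -1, 0, 0.1, 0, 0, -1, 0, 0.14, 0, 0]

```text
time: 60.25
tool_pos: [0.5468, -0.3082, 0.0748]
tool_rot: [-0.0, 0.706, 0.708, -0.0]
contact_force: [-2.6, 1.5, -0.2]
gripper_width: -0.003
grasp_force: 1.1
```

servo_tool:
  motion: [-1, 0, 0.02, 0, 0, -1, 0, 0.04, 0, 0]

```text
time: 60.5
tool_pos: [0.5516, -0.3083, 0.0749]
tool_rot: [-0.0, 0.706, 0.708, -0.0]
contact_force: [-1.9, 2.2, -0.4]
gripper_width: -0.0
grasp_force: 1.1
```

servo_tool:
  motion: [-1, 0, 0.02, 0, 0, -1, 0, 0.04, 0, 0]

```text
time: 60.75
tool_pos: [0.5537, -0.3083, 0.0749]
tool_rot: [-0.003, 0.706, 0.709, -0.002]
contact_force: [-16.2, 2.2, 8.1]
gripper_width: -0.001
grasp_force: 8.6
```

servo_tool:
  motion: [-1, 0, 0.02, 0, 0, -1, 0, 0.03, 0, 0]

```text
time: 61.0
tool_pos: [0.5538, -0.3082, 0.0748]
tool_rot: [-0.007, 0.706, 0.709, -0.005]
contact_force: [-27.7, 3.8, 13.9]
gripper_width: -0.004
grasp_force: 14.3
```

The drawer has met its stop and is shut. I'll back off, lift clear and do a final check.

servo_tool:
  motion: [-1, 0, -0.15, 0, 0, -1, 0, -0.3, 0, 0, -1, 0, -0.3, 0, 0]

```text
time: 61.38
tool_pos: [0.5242, -0.3091, 0.0757]
tool_rot: [0.001, 0.706, 0.708, 0.0]
contact_force: [0.4, -0.1, 0.2]
gripper_width: 0.001
grasp_force: 0.0
```

servo_tool:
  motion: [-1, 0, 0, -0.5, 0, -1, 0, 0, -1, 0, -1, 0, 0, -1, 0, -1, 0, 0, -1, 0]

```text
time: 61.88
tool_pos: [0.5249, -0.3086, 0.1955]
tool_rot: [0.001, 0.706, 0.708, 0.0]
contact_force: [-0.6, -0.5, -1.1]
gripper_width: 0.0
grasp_force: 0.0
```

Run:
```python
from h import *
for c in ['scene','side']:
    img,d,W=grab(c); tray(W); lids(W,.06,.08,.38,.62,-.12,.06)
    m=(W[...,2]>.09)&(W[...,2]<.1)&(W[...,0]>.53)&(W[...,0]<.6)&(W[...,1]<-.28)&(W[...,1]>-.34)
    if m.sum(): print('bar',np.median(W[m],0).round(3))
save(img,'final.png')
```

```text
tray ((497.33319091796875, -32.687644958496094), (115.0977783203125, 221.96446228027344), 81.4996109008789)
lid [257. 181.] 221 centre mm 449.4 -26.8 r 29.3 z [0.064 0.07  0.074]
lid [236. 198.] 262 centre mm 547.6 -42.4 r 30.1 z [0.063 0.07  0.074]
bar [ 0.576 -0.307  0.095]
tray ((498.6672058105469, -35.15074157714844), (119.5677719116211, 216.54971313476562), 82.3077392578125)
lid [299. 187.] 236 centre mm 549.9 -45.2 r 31.7 z [0.065 0.071 0.075]
lid [333. 192.] 248 centre mm 449.2 -28.9 r 29.4 z [0.064 0.071 0.076]
bar [ 0.573 -0.313  0.097]
```

View pics/final.png

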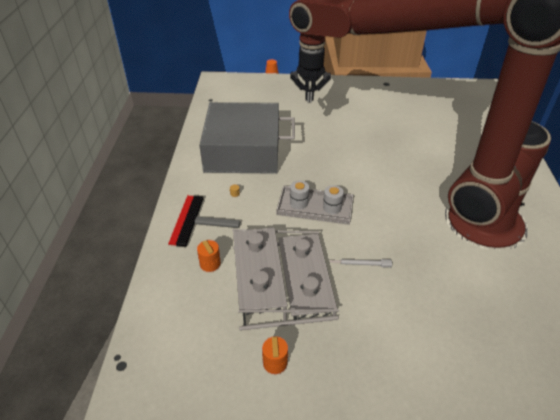

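The final view shows the drawer shut (handle at 293,128), both disc canisters upright in the tray at (299,190) and (333,196), the rack empty, and the gauge, squeegee and tokens where they started. I'll hand the job in.

```bash
python3 -c "
from plant import job_done; print(job_done())"
```

```text
the job is handed in; nothing more can be done
None
```

The job is handed in (no verdict was returned): both disc-tagged canisters stand upright in the refill tray, both bar-tagged ones are in the shut returns drawer, the pull while twisting read under 10 N, and the gauge, squeegee and tokens look unmoved.

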